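# Stand the washed lapping tool at the air jet and set the metering valve

### The arm

A 6-joint arm with a two-finger parallel gripper is mounted at the origin on a cart in front of the work surface, level with it; the furniture and walls round the work are solid. World frame = base frame: x ahead of the robot, y to its left, z up, the work surface at z = 0. Lengths are in m, angles in rad, forces in N, time in s.
With the tool pointing down it reaches from about 0.35 to 0.975 m from the base axis. Payload 4.9 kg.
Tool frame: the origin (TCP) lies at the very end of the fingers, on their centre line; the grasp point (between the pads) lies 19 mm behind it; z points along the fingers, y is the line along which they close (so a half turn about z gives the same grasp; the last joint's range is limited). The gripper opens to 85 mm and grips with 20 to 120 N. Pads are 22 mm wide; open, the fingers measure 114 mm over their backs; the gripper's body (76 mm by 85 mm) begins 54 mm behind the grasp point. The pads swing forward as they close: fully open they stand 13 mm farther back than shut.
Start: joints at [-1.419, 0.053, 1.613, -0, 1.476, -0.119], TCP at [0.167, -0.602, 0.231] pointing down, gripper open.
Joint ranges: [-3.01, 3.01], [-1.01, 2.22], [0.06, 2.58], [-1.02, 4.17], [0.09, 2.62], [-3.14, 3.14]. Speed limits (rad/s): [2.57, 2.57, 3.14, 3.14, 3.14, 3.14].

### API

Orientations are given as a unit quaternion [w, x, y, z].
In Python, from plant import state, optics, ticket, nets gives the robot as it stands. The module is installed in compiled form; this text tells all that it offers.
- The arm moves only by the shell command python3 -m inch 'ROWS' [OPENING]. ROWS is JSON, a list of rows, each an object of numbers: "dx", "dy", "dz": the shift along the tool's x, y, z as a fraction of full scale; "rx", "ry", "rz": the turn, a rotation vector about the tool's x, y, z as a fraction of full scale. In form: [{"dx": .., "dy": .., "dz": .., "rx": .., "ry": .., "rz": ..}, ...]. A call has 1 to 5 rows; each row is the pose to reach, as a shift and turn from the pose commanded when the call began, along the tool's axes at that moment; what a row does not reach only later rows make up. Full scale, the value 1, is 0.8 m for a shift and 1.5 rad for a turn. A row lasts 1/10 s, in which the tool goes at most 50 mm and 8.59 degrees, less where a joint would pass 70% of its speed; a pose out of reach is approached as far as the arm can. A call with a number of a shift or a turn outside -1 to 1 is refused whole. A call with a gripper value outside its range is refused whole. OPENING is the opening, from -1 (shut) to 1 (fully open), set as the call begins (- or left out, the last holds). The fingers move at their own pace and stop on an object; the grip force is fixed at half the most. Time passes only in rows, so rows that repeat a pose let the fingers close. It gives the time, the measured TCP pose, the force, the opening and the grip force at its end, in the units of the state.
- state(): the state, without advancing time (a new reading comes with each control period).
- optics.grab_frame(name): name is "side" or "top" or "wrist"; returns the picture (400x640x3 uint8, red, green, blue); there is no depth.
- optics.camera_info(name): a dict with "fx", "fy", "cx", "cy" (pixels), "R" (3x3) and "t" (3): a world point X has camera coordinates R X + t. Camera axes: x right, y down, z forward; pixel columns grow to the right and rows downward; lengths in m; the calibration is good to about 2 mm. A picture is of the moment at which its call begins: read the wrist's pose just before it. camera_info takes no time and is no camera call; for the wrist camera it gives the pose at the moment of the call.
- ticket.job_done(): hands the job in; it is judged then, once.
Trained networks look in the newest picture that a camera, given by its name, has taken for a name from the list of things; names that differ only in an ending like _2 or _b are one class to them, and where a whole thing is asked for, a point or a joint stands for the part that bears it (a point fixed in the world has none). Each returns a list of dicts, best first, with "confidence" (0 to 1); they miss things now and then, are a little off and sometimes report something else, mostly with a low value. They report only what shows in the picture. A call takes as long as a camera call.
- nets.boxes_of(camera, name): "bbox" ([centre column, centre row, width, height] in pixels, round what is visible of it).
- nets.outline_of(camera, name): "pixels" (400x640 bool, what is visible of it) and "bbox" ([centre column, centre row, width, height] in pixels, round what is visible of it).
The state is a dict: "time": time; "joint_pos": joint angles; "joint_vel": joint speeds; "joint_efforts": joint torques, N m; "tool_pos": TCP position; "tool_rot": TCP orientation; "contact_force": force on the tool from outside, world axes, zero at the start; "ft_torque": the same for the moment, N m; "gripper_width": opening from 0.0 (shut) to 1.0 (fully open); "grasp_force": force on a finger pad.
Only numpy, scipy, OpenCV 4.12 (cv2) and the standard library are available. Lean on these libraries where they do the work, as an engineer would, in place of code of your own. Each camera call takes 0.05 s, during which the arm holds its last target. There are 200 camera calls.

### The job

The drying station on the tool chest's plywood platform has been knocked: the rubber-footed lapping tool has fallen over and the setting of the air valve is lost. Stand the tool upright on its rubber foot in the middle of the black drying pad and let go of it; then turn the red valve wheel clockwise until it is shut against its stop, pause a moment there, and back it off exactly two full turns anticlockwise. Finish still gripping the wheel's black crank handle, holding it still at the two-turn setting until the air is connected, and leave the other tools where they lie.

Things in the scene. Friction and masses are not known exactly. Their poses are not given: they have to be found in the camera images.
- lapper: Rubber-footed lapping tool, like a small plunger: black rubber foot 72 mm across, 43 mm high, and a round wooden handle 20 to 30 mm thick; 184 mm tall, about 0.4 kg, centre of mass 54 mm up its axis. Origin: centre of the foot's flat underside; z runs up the handle. It starts lying on the board, on the foot's edge and the handle's end, the handle pointing roughly to the robot's left (+y), its end lower.
- station: Drying station fixed on the plywood platform that covers the chest top (its board is 70 mm above the chest top), 112 mm deep, 390 mm long. Origin at the board, z up, y from valve to pad. In its frame, in m: pad centre (0, 0.105), valve stem (0, -0.095), filter-regulator (0, -0.177), 110 mm high; a copper pipe runs from the valve to a brass jet that ends at (0, 0.050), 34 mm up, aimed at the pad.
- pad_centre (a point): Centre of the top face of the black rubber drying pad, 106 mm square, 12 mm above the board, fixed to the station; z up.
- wheel (a joint): Turning of the red valve wheel about its upright stem, in rad: 0 = shut against its stop, growing as it opens, anticlockwise seen from above (two turns = 12.566). It starts 0.4 to 1.1 turns open, stays where it is left, and takes about 0.12 N m (2.5 N at the handle) to turn; hard stops at 0 and 22. The wheel rises 1.5 mm per turn as it opens.
- wheel_centre (a point): Middle of the red valve wheel (124 mm over the rim, three spokes) at the height of the rim's top, on the axis of the stem, about 144 mm above the board.
- handle_mid (a point): Middle of the crank handle's height, about 27 mm above the rim's top: the point to grip. The fingertips may reach up to 24 mm below it before they meet the wheel. It goes round the stem at a radius of 50 mm.
- crank_handle: Black upright crank handle on the rim of the red wheel, 47 mm tall, 22 mm thick in the middle; it revolves freely on its own pin, so it can be gripped from above and led round in a circle without turning the hand. Origin: middle of its lower end; z up along its pin.
- spanner: Steel combination spanner, 170 mm long, lying flat; leave alone. Origin: centre of the underside; y along it.
- extension_bar: Steel extension bar, 151 mm long, 16 mm thick; leave alone. Origin: centre of the underside; y along it.
- blue_screwdriver: Screwdriver with a blue handle, 200 mm long; leave alone. Origin: centre of the underside; y along it.
- punch: Dark steel drift punch, 150 mm long, 11 mm thick; leave alone. Origin: centre of the underside; y along it.
- filter_wrench_cap: Black oil-filter cap wrench, a ring 74 mm across and 22 mm high; leave alone. Origin: centre of its underside.

How it is judged:
By the outcome, as a careful person would: the job done as asked, in the order asked, and still so for the second after the job is handed in, while the arm keeps its last pose, push and grip.
It also fails if it takes over 72 s, if anything falls off the work surface, if the arm or the gripper's body presses on something with over 40 N, if the wrist force passes 120 N, or if a joint passes its speed limit or range.

## Working session

There is one attempt and no reset: what is moved stays moved. The work goes in short steps, Python scripts to look and compute and a shell command to move; the robot and the scene stay as the last step left them, time stands still between calls to the robot, and variables do not carry over. Pictures are saved under pics/ and viewed, at most 13 in all, crops included, and the job is handed in when it is done.

```bash
mkdir -p pics; python3 - <<'E'
from plant import state, optics, nets
import cv2, numpy as np
s=state(); print({k:np.round(v,3).tolist() for k,v in s.items()})
for c in ("top","side"):
    f=optics.grab_frame(c); cv2.imwrite(f"pics/{c}0.png",f[:,:,::-1])
    i=optics.camera_info(c); print(c,i["fx"],i["cx"],i["cy"],np.round(i["R"],4).tolist(),np.round(i["t"],4).tolist())
    for n in ("lapper","station","wheel","crank_handle"):
        r=nets.outline_of(c,n)
        for q in r[:2]:print(c,n,round(q["confidence"],2),np.round(q["bbox"],1).tolist())
E
```

```text
{'time': 0.0, 'joint_pos': [-1.419, 0.053, 1.614, 0.0, 1.476, -0.119], 'joint_vel': [-0.0, 0.001, 0.001, -0.001, 0.0, -0.001], 'joint_efforts': [0.001, -39.367, -37.018, -0.0, 0.007, -0.0], 'tool_pos': [0.167, -0.602, 0.23], 'tool_rot': [-0.001, 0.991, 0.135, -0.0], 'contact_force': [0.496, -0.829, -0.746], 'ft_torque': [-0.025, 0.021, 0.027], 'grasp_force': 0.0, 'gripper_width': 1.0}
top 437.75580811522843 314.5410372655603 198.55823449947542 [[-0.0289, -0.9993, -0.0243], [-0.9971, 0.0305, -0.0692], [0.0699, 0.0223, -0.9973]] [-0.0274, 0.5451, 1.1417]
top lapper 0.81 [267.6, 232.1, 75.6, 34.3]
top station 0.89 [342.2, 181.6, 160.6, 80.8]
top wheel 0.9 [372.6, 185.9, 59.7, 56.3]
top crank_handle 0.68 [399.0, 186.7, 9.7, 17.0]
side 443.13768878126854 325.1294438592275 199.04588748389622 [[0.9717, -0.2356, -0.0143], [-0.1153, -0.4209, -0.8998], [0.206, 0.876, -0.4362]] [-0.5355, 0.2198, 1.0352]
side lapper 0.77 [287.6, 224.0, 28.9, 36.4]
side station 0.56 [346.4, 258.0, 53.5, 111.7]
side wheel 0.73 [346.5, 220.0, 58.7, 37.2]
side crank_handle 0.56 [351.6, 219.7, 8.5, 20.3]
```

View pics/top0.png

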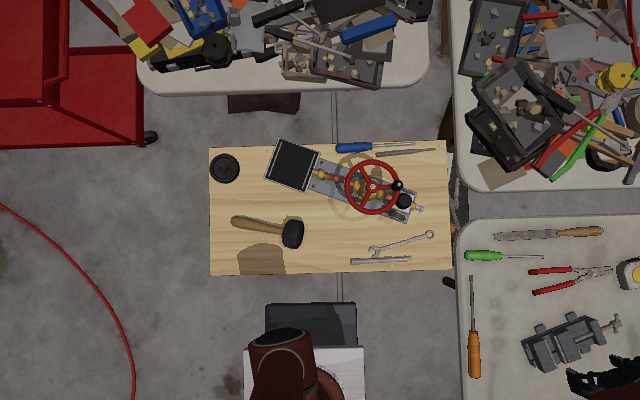

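View pics/side0.png

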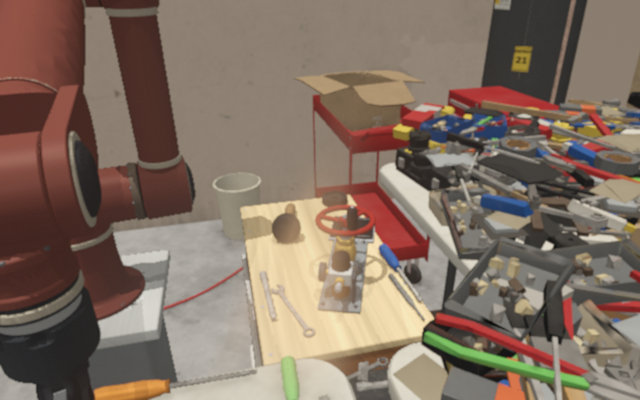

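Top view: the lapper lies with its handle end at (234,221) and foot at (293,235). The pad is centred near (292,164), the wheel at (372,187) and the crank handle at about (397,185). The side view shows the wheel at (346,220) and the foot at (287,226).

```bash
cat > h.py <<'E'
import numpy as np
from plant import state, optics, nets
from scipy.spatial.transform import Rotation as Ro
def ray(c,px,i=None):
    i=i or optics.camera_info(c); R=np.array(i["R"]); t=np.array(i["t"])
    d=R.T@np.array([(px[0]-i["cx"])/i["fx"],(px[1]-i["cy"])/i["fy"],1]); return -R.T@t, d/np.linalg.norm(d)
def onz(c,px,z,i=None):
    o,d=ray(c,px,i); return o+d*(z-o[2])/d[2]
def tri(rays):
    A=sum(np.eye(3)-np.outer(d,d) for o,d in rays); b=sum((np.eye(3)-np.outer(d,d))@o for o,d in rays)
    return np.linalg.solve(A,b)
def tool():
    s=state(); q=s["tool_rot"]; return np.array(s["tool_pos"]),Ro.from_quat([q[1],q[2],q[3],q[0]])
def go(p,zdir,ydir,P=None):
    """fractions for moving TCP to p with tool z=zdir, y~ydir; either sign of y, the smaller turn"""
    p0,R0=tool(); z=np.array(zdir,float); z/=np.linalg.norm(z)
    for sg in (1,-1):
        y=sg*np.array(ydir,float); y-=z*(y@z); y/=np.linalg.norm(y)
        R=Ro.from_matrix(np.c_[np.cross(y,z),y,z]); w=(R0.inv()*R).as_rotvec()
        print("shift",np.round(R0.inv().apply(np.array(p)-p0)/.8,4),"turn",np.round(w/1.5,4),"deg",round(np.degrees(np.linalg.norm(w)),1))
E
python3 - <<'E'
from h import *
print("wheel tri",tri([ray("top",(372.6,186.5)),ray("side",(346,220))]))
print("foot tri",tri([ray("top",(292,235)),ray("side",(287,227))]))
for z in (0,.07):
    print(z,"wheel",onz("top",(372.5,186.5),z+.144),"pad",onz("top",(292,164),z+.012),"foot",onz("top",(293,235),z+.036),"hend",onz("top",(233,220),z+.012), "crank",onz("top",(398,184),z+.19))
    print(" board corners",[np.round(onz("top",p,z)[:2],3).tolist() for p in ((209,149),(445,141),(452,269),(210,275))])
E
```

```text
wheel tri [ 0.55418097 -0.17716557  0.20864741]
foot tri [0.45442069 0.01160298 0.10383628]
0 wheel [ 0.55954141 -0.1839593   0.144     ] pad [0.63923889 0.01435922 0.012     ] foot [0.44961325 0.01474403 0.036     ] hend [0.4937962  0.17578061 0.012     ] crank [ 0.55909313 -0.2363073   0.19      ]
 board corners [[0.69, 0.241], [0.69, -0.4], [0.348, -0.401], [0.349, 0.242]]
0.07 wheel [ 0.55298484 -0.17618596  0.214     ] pad [0.62863188 0.00932097 0.082     ] foot [0.45042998 0.00957605 0.106     ] hend [0.49193826 0.16103209 0.082     ] crank [ 0.55226241 -0.22445353  0.26      ]
 board corners [[0.676, 0.223], [0.677, -0.38], [0.354, -0.381], [0.356, 0.224]]
```

```bash
python3 - <<'E'
from h import *
dh=np.array([.264,.964,0]); th=np.radians(35)
z=-dh*np.sin(th)-np.array([0,0,np.cos(th)])
g=np.array([.474,.095,.091])
print("vertical first"); go([.42,.05,.33],[0,0,-1],[.964,-.264,0])
print("tilted"); go(g-z*.10,z,[.964,-.264,0])
E
```

```text
vertical first
shift [ 0.5226 -0.701  -0.1234] turn [-0.     -0.     -0.6885] deg 59.2
shift [ 0.5226 -0.701  -0.1234] turn [-0.      0.      1.4059] deg 120.8
tilted
shift [ 0.6394 -0.7987  0.073 ] turn [-0.21   -0.3698 -0.6661] deg 67.9
shift [ 0.6394 -0.7987  0.073 ] turn [-0.4269  0.2424  1.3545] deg 123.8
```

```bash
python3 -m inch '[{"dz":-0.12},{"dz":-0.12},{"dx":0.52,"dy":-0.70,"dz":-0.12,"rz":-0.69},{"dx":0.52,"dy":-0.70,"dz":-0.12,"rz":-0.69},{"dx":0.52,"dy":-0.70,"dz":-0.12,"rz":-0.69}]'; python3 -c "
from h import *
s=state();print(np.round(s['joint_pos'],4),np.round(s['tool_pos'],4),np.round(s['tool_rot'],4)); go([.42,.05,.33],[0,0,-1],[.964,-.264,0])"
```

```text
[-1.419   0.0527  1.6129 -0.      1.476  -0.119 ] [ 0.1672 -0.6022  0.2313] [-0.      0.9908  0.135  -0.    ]
shift [ 0.5226 -0.701  -0.1234] turn [-0.     -0.     -0.6885] deg 59.2
shift [ 0.5226 -0.701  -0.1234] turn [-0.      0.      1.4059] deg 120.8validation failed for argument at $[0]...
```

```bash
python3 -m inch '[{"dx":0,"dy":0,"dz":-0.12,"rx":0,"ry":0,"rz":0},{"dx":0,"dy":0,"dz":-0.12,"rx":0,"ry":0,"rz":0},{"dx":0.52,"dy":-0.70,"dz":-0.12,"rx":0,"ry":0,"rz":-0.69},{"dx":0.52,"dy":-0.70,"dz":-0.12,"rx":0,"ry":0,"rz":-0.69},{"dx":0.52,"dy":-0.70,"dz":-0.12,"rx":0,"ry":0,"rz":-0.69}]'; python3 -c "
from h import *
s=state();print(np.round(s['joint_pos'],4),np.round(s['tool_pos'],4),np.round(s['tool_rot'],4)); go([.42,.05,.33],[0,0,-1],[.964,-.264,0])"
```

```text
time: 1.0
tool_pos: [0.2215, -0.461, 0.3278]
tool_rot: [0.001, 0.935, 0.355, 0.0]
contact_force: [1.4, 0.3, 1.1]
gripper_width: 0.998
grasp_force: 0.0
[-1.2687e+00 -2.6120e-01  1.7454e+00  3.0000e-04  1.6564e+00 -4.2380e-01] [ 0.2215 -0.461   0.3278] [5.000e-04 9.348e-01 3.551e-01 1.000e-04]
shift [ 0.6096 -0.313  -0.0031] turn [ 6.00e-04  3.00e-04 -3.85e-01] deg 33.1
shift [ 0.6096 -0.313  -0.0031] turn [ 4.0000e-04 -8.0000e-04  1.7094e+00] deg 146.9
```

```bash
M='x'; python3 -m inch '[{"dx":0.61,"dy":-0.31,"dz":0,"rx":0,"ry":0,"rz":-0.38},{"dx":0.61,"dy":-0.31,"dz":0,"rx":0,"ry":0,"rz":-0.38},{"dx":0.61,"dy":-0.31,"dz":0,"rx":0,"ry":0,"rz":-0.38},{"dx":0.61,"dy":-0.31,"dz":0,"rx":0,"ry":0,"rz":-0.38},{"dx":0.61,"dy":-0.31,"dz":0,"rx":0,"ry":0,"rz":-0.38}]' >/dev/null; python3 -c "
from h import *
s=state();print(s['time'],np.round(s['joint_pos'],4),np.round(s['tool_pos'],4),np.round(s['tool_rot'],4)); go([.42,.05,.33],[0,0,-1],[.964,-.264,0])
dh=np.array([.264,.964,0]); th=np.radians(35)
z=-dh*np.sin(th)-np.array([0,0,np.cos(th)])
g=np.array([.474,.095,.091])
print('tilted'); go(g-z*.10,z,[.964,-.264,0])"
```

```text
1.5 [-8.2100e-01 -5.8790e-01  1.9800e+00  2.0000e-04  1.7482e+00 -5.4200e-01] [ 0.314  -0.2282  0.3275] [6.000e-04 7.985e-01 6.019e-01 2.000e-04]
shift [ 0.3708  0.0316 -0.0032] turn [ 0.0008  0.0003 -0.0078] deg 0.7
shift [ 0.3708  0.0316 -0.0032] turn [ 5.0000e-04 -1.3000e-03  2.0866e+00] deg 179.3
tilted
shift [0.5152 0.0799 0.1931] turn [-0.0016 -0.4068 -0.0078] deg 35.0
shift [0.5152 0.0799 0.1931] turn [-0.6268  0.0024  1.9904] deg 179.3
```

```bash
python3 -m inch '[{"dx":0.37,"dy":0.04,"dz":0,"rx":0,"ry":-0.2,"rz":0},{"dx":0.37,"dy":0.04,"dz":0,"rx":0,"ry":-0.2,"rz":0},{"dx":0.37,"dy":0.04,"dz":0,"rx":0,"ry":-0.2,"rz":0},{"dx":0.37,"dy":0.04,"dz":0,"rx":0,"ry":-0.4,"rz":0},{"dx":0.44,"dy":0.06,"dz":0.05,"rx":0,"ry":-0.4,"rz":0}]' >/dev/null; python3 -c "
from h import *
s=state();print(s['time'],np.round(s['joint_pos'],4),np.round(s['tool_pos'],4),np.round(s['tool_rot'],4)); 
dh=np.array([.264,.964,0]); th=np.radians(35)
z=-dh*np.sin(th)-np.array([0,0,np.cos(th)])
g=np.array([.474,.095,.091])
print('tilted'); go(g-z*.10,z,[.964,-.264,0])"
```

```text
2.0 [ 0.082  -0.4049  1.939  -0.5398  1.7866  0.2949] [ 0.3979 -0.0337  0.3204] [ 0.1703  0.7682  0.5767 -0.22  ]
tilted
shift [0.3122 0.0444 0.0212] turn [-0.0004 -0.0312 -0.0103] deg 2.8
shift [0.3122 0.0444 0.0212] turn [-4.8700e-02  7.0000e-04  2.0835e+00] deg 179.1
```

```bash
python3 -m inch '[{"dx":0.312,"dy":0.044,"dz":0.021,"rx":0,"ry":-0.03,"rz":-0.01},{"dx":0.312,"dy":0.044,"dz":0.021,"rx":0,"ry":-0.03,"rz":-0.01},{"dx":0.312,"dy":0.044,"dz":0.021,"rx":0,"ry":-0.03,"rz":-0.01},{"dx":0.312,"dy":0.044,"dz":0.021,"rx":0,"ry":-0.03,"rz":-0.01},{"dx":0.312,"dy":0.044,"dz":0.021,"rx":0,"ry":-0.03,"rz":-0.01}]' >/dev/null
cat > kin.py <<'E'
from h import *
from scipy.optimize import least_squares
def fk(q,m,s4=1,s6=1):
    b0,a0,h,L1,a1,a2,L2,L6=m
    R1=Ro.from_euler('z',q[0]);R2=R1*Ro.from_euler('y',q[1]);R3=R2*Ro.from_euler('y',q[2])
    R5=R3*Ro.from_euler('z',s4*q[3])*Ro.from_euler('y',q[4])
    return R1.apply([a0,b0,h])+R2.apply([a1,0,L1])+R3.apply([a2,0,L2])+R5.apply([0,0,L6]),R5*Ro.from_euler('z',s6*q[5])
E
python3 - <<'E'
from kin import *
import json
s=state()
D=[([-1.419,.0527,1.6129,0,1.476,-.119],[.1672,-.6022,.2313],[0,.9908,.135,0]),
([-1.2687,-.2612,1.7454,.0003,1.6564,-.4238],[.2215,-.461,.3278],[.0005,.9348,.3551,.0001]),
([-.821,-.5879,1.98,.0002,1.7482,-.542],[.314,-.2282,.3275],[.0006,.7985,.6019,.0002]),
([.082,-.4049,1.939,-.5398,1.7866,.2949],[.3979,-.0337,.3204],[.1703,.7682,.5767,-.22]),
(list(s['joint_pos']),list(s['tool_pos']),list(s['tool_rot']))]
print(np.round(D[-1][0],3),np.round(D[-1][1],4),s['time'])
for s4 in(1,-1):
  for s6 in (1,-1):
    print(s4,s6,[np.round((fk(q,[0]*8,s4,s6)[1].inv()*Ro.from_quat([o[1],o[2],o[3],o[0]])).as_rotvec(),2).tolist() for q,p,o in D])
  f=lambda m:np.r_[np.concatenate([fk(q,m,s4)[0]-p for q,p,o in D]),1e-4*(np.array(m)-[0,0,.3,.4,0,0,.4,.2])]
  r=least_squares(f,[0,0,.3,.4,0,0,.4,.2]);print(s4,np.round(r.x,4),np.abs(f(r.x)[:15]).max())
  if s4==1: r1=r
  json.dump(list(r.x),open(f"m{s4}.json","w"))
f=optics.grab_frame("wrist"); import cv2; cv2.imwrite("pics/w1.png",f[:,:,::-1])
E
```

```text
[ 0.396  0.11   1.743 -0.462  1.685  0.701] [0.486  0.1497 0.1701] 2.5
1 1 [[-0.0, -0.0, 1.57], [0.0, -0.0, 1.57], [-0.0, 0.0, 1.57], [0.0, 0.0, 1.57], [-0.0, 0.0, 1.57]]
1 -1 [[-0.0, -0.0, 1.33], [0.0, -0.0, 0.72], [-0.0, 0.0, 0.49], [0.0, 0.0, 2.16], [-0.0, -0.0, 2.97]]
1 [ 0.0742  0.      0.2378  0.4264 -0.      0.0954  0.6099  0.2796] 3.316650307283453e-05
-1 1 [[-0.0, -0.0, 1.57], [-0.0, 0.0, 1.57], [-0.0, 0.0, 1.57], [0.56, -1.06, 1.63], [0.09, -1.02, 1.55]]
-1 -1 [[-0.0, -0.0, 1.33], [-0.0, 0.0, 0.72], [-0.0, 0.0, 0.49], [0.94, -0.94, 2.14], [0.97, -0.97, 2.77]]
-1 [ 0.069   0.1951  0.3437  0.8177  0.3296  1.1556  0.1381 -0.2521] 0.03362145269482286
```

View pics/w1.png

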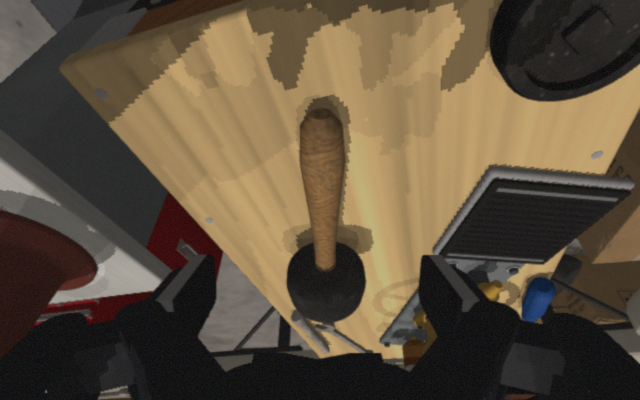

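Wrist view: the handle runs from (321,112) down to the foot at (326,282), centred between the fingertips (about columns 215 and 425). The pad is at the right, around (540,215).

```bash
cat >> kin.py <<'E'
import json
m=json.load(open("m1.json"))
lo=np.array([-3.01,-1.01,.06,-1.02,.09,-3.14]);hi=np.array([3.01,2.22,2.58,4.17,2.62,3.14])
def ik(p,R,q0):
    def f(q):
        P,Q=fk(q,m);return np.r_[P-p,.3*((Q*Ro.from_euler('z',np.pi/2)).inv()*R).as_rotvec()]
    r=least_squares(f,np.clip(q0,lo+.01,hi-.01),bounds=(lo,hi));return r.x,np.abs(r.fun).max()
E
python3 - <<'E'
from kin import *
a=onz("wrist",(321,114),.084);b=onz("wrist",(324,262),.101)
a2=onz("wrist",(321,114),.094);b2=onz("wrist",(326,240),.116)
d=(b-a);print("end",a,"base",b,"dh",-d[:2]/np.hypot(*d[:2]))
pad=np.array([.6286,.0093,.082])
s=state()["joint_pos"]
for tilt in (62,72):
  for az in (90,60,40,20,0,-20,-45,-90):
    t=np.radians(tilt);e=np.array([np.cos(np.radians(az)),np.sin(np.radians(az)),0])
    z=e*np.sin(t)-np.array([0,0,np.cos(t)]); y0=np.cross([0,0,1],e)
    out=[]
    for sg in(1,-1):
        y=sg*y0;R=Ro.from_matrix(np.c_[np.cross(y,z),y,z])
        p=pad+[0,0,.115]+z*.010
        best=min((ik(p,R,q0) for q0 in ([.2,.3,1.6,1.,1.2,0],[.2,.3,2.2,2.5,1,0],[0,.5,1.6,1.5,1.5,2],[-.2,.3,2,3,1,-2])),key=lambda r:r[1])
        out.append((np.round(best[0],2).tolist(),round(best[1],4)))
    print(tilt,az,out)
E
```

```text
end [0.49186469 0.17622821 0.084     ] base [0.46129192 0.04834522 0.101     ] dh [0.23251611 0.97259255]
62 90 [([-0.46, 0.32, 1.63, 0.94, 1.76, 2.58], np.float64(0.0)), ([-0.46, 0.32, 1.63, 0.94, 1.76, -0.57], np.float64(0.0))]
62 60 [([-0.5, 0.06, 1.94, 1.13, 1.36, 2.77], np.float64(0.0)), ([-0.5, 0.06, 1.94, 1.13, 1.36, -0.38], np.float64(0.0))]
62 40 [([-0.47, -0.13, 2.12, 1.23, 1.04, 2.91], np.float64(0.0)), ([-0.47, -0.13, 2.12, 1.23, 1.04, -0.23], np.float64(0.0))]
62 20 [([-0.36, -0.29, 2.26, 1.28, 0.64, 3.12], np.float64(0.0)), ([-0.36, -0.29, 2.26, 1.28, 0.64, -0.02], np.float64(0.0))]
62 0 [([-0.17, -0.35, 2.3, 0.91, 0.19, -2.55], np.float64(0.0)), ([-0.17, -0.35, 2.3, 0.91, 0.19, 0.59], np.float64(0.0))]
62 -20 [([0.02, -0.3, 2.24, -1.02, 0.35, -0.39], np.float64(0.0115)), ([0.02, -0.3, 2.24, -1.02, 0.35, 2.75], np.float64(0.0115))]
62 -45 [([0.17, -0.12, 2.03, -1.02, 0.87, -0.07], np.float64(0.0432)), ([0.17, -0.12, 2.03, -1.02, 0.87, 3.07], np.float64(0.0432))]
62 -90 [([0.26, 0.34, 1.62, -1.02, 1.61, 0.46], np.float64(0.0004)), ([0.2, 0.27, 1.57, -0.91, 1.59, 3.14], n
[... 326 characters left out ...]
0.0)), ([-0.51, -0.07, 2.16, 1.46, 1.11, -0.43], np.float64(0.0))]
72 20 [([-0.39, -0.25, 2.31, 1.66, 0.7, 2.75], np.float64(0.0)), ([-0.39, -0.25, 2.31, 1.66, 0.7, -0.39], np.float64(0.0))]
72 0 [([-0.18, -0.32, 2.36, 2.3, 0.23, 2.34], np.float64(0.0)), ([-0.18, -0.32, 2.36, 2.3, 0.23, -0.8], np.float64(0.0))]
72 -20 [([0.04, -0.22, 2.31, 4.17, 0.41, 0.69], np.float64(0.0091)), ([0.04, -0.22, 2.31, 4.17, 0.41, -2.45], np.float64(0.0091))]
72 -45 [([0.12, 0.0, 2.24, 4.17, 0.83, 0.88], np.float64(0.0647)), ([0.12, 0.0, 2.24, 4.17, 0.83, -2.26], np.float64(0.0647))]
72 -90 [([0.28, 0.39, 1.57, -1.02, 1.69, 0.48], np.float64(0.0408)), ([0.23, 0.33, 1.54, -1.02, 1.66, 3.14], np.float64(0.1128))]
```

```bash
python3 - <<'E'
from kin import *
dh=np.array([.2325,.9726,0]); th=np.radians(35)
z=-dh*np.sin(th)-np.array([0,0,np.cos(th)])
go(np.array([.475,.103,.091])+z*.012,z,[.9726,-.2325,0])
E
```

```text
shift [-0.0015  0.006   0.124 ] turn [-0.022  -0.0029 -0.0088] deg 2.1
shift [-0.0015  0.006   0.124 ] turn [-0.0045  0.0344  2.0853] deg 179.2
```

```bash
python3 -m inch '[{"dx":0,"dy":0.006,"dz":0.05,"rx":-0.02,"ry":0,"rz":-0.01},{"dx":0,"dy":0.006,"dz":0.1,"rx":-0.02,"ry":0,"rz":-0.01},{"dx":0,"dy":0.006,"dz":0.124,"rx":-0.02,"ry":0,"rz":-0.01},{"dx":0,"dy":0.006,"dz":0.124,"rx":-0.02,"ry":0,"rz":-0.01}]'
python3 -m inch '[{"dx":0,"dy":0,"dz":0,"rx":0,"ry":0,"rz":0},{"dx":0,"dy":0,"dz":0,"rx":0,"ry":0,"rz":0},{"dx":0,"dy":0,"dz":0,"rx":0,"ry":0,"rz":0},{"dx":0,"dy":0,"dz":0,"rx":0,"ry":0,"rz":0},{"dx":0,"dy":0,"dz":0,"rx":0,"ry":0,"rz":0}]' -1
python3 -m inch '[{"dx":0,"dy":0,"dz":0,"rx":0,"ry":0,"rz":0},{"dx":0,"dy":0,"dz":0,"rx":0,"ry":0,"rz":0},{"dx":0,"dy":0,"dz":0,"rx":0,"ry":0,"rz":0},{"dx":0,"dy":0,"dz":0,"rx":0,"ry":0,"rz":0}]'
```

```text
time: 2.95
tool_pos: [0.4716, 0.0908, 0.0867]
tool_rot: [0.185, 0.751, 0.589, -0.236]
contact_force: [-0.5, 0.2, 0.0]
gripper_width: 1.002
grasp_force: 0.0
time: 3.45
tool_pos: [0.4752, 0.0931, 0.091]
tool_rot: [0.187, 0.751, 0.589, -0.231]
contact_force: [0.1, 2.1, 4.7]
gripper_width: 0.271
grasp_force: 58.6
time: 3.85
tool_pos: [0.4752, 0.093, 0.0909]
tool_rot: [0.187, 0.751, 0.589, -0.231]
contact_force: [0.9, 2.8, 5.8]
gripper_width: 0.277
grasp_force: 58.8
```

```bash
python3 - <<'E'
from kin import *
p0,R0=tool(); al=np.radians(7.4)
a=R0.inv().apply(np.r_[np.array([.2325,.9726])*np.cos(al),-np.sin(al)])
print("axis in tool",a); json.dump(list(a),open("a.json","w"))
T0=R0.as_matrix(); x=T0
# rot upright then yaw
d=R0.apply(a); ax=np.cross(d,[0,0,1]);ang=np.arccos(d[2]);ax/=np.linalg.norm(ax)
Ru=Ro.from_rotvec(ax*ang)*R0
z=Ru.as_matrix()[:,2];az=np.degrees(np.arctan2(z[1],z[0]));print("az",az,"tilt",np.degrees(np.arccos(-z[2])))
Rf=Ro.from_euler('z',np.radians(25-az))*Ru
pad=np.array([.6286,.0093,.082])
json.dump(Rf.as_quat().tolist(),open("Rf.json","w"))
L=R0.inv().apply([0,0,.16])/.8; print("lift",L)
w=(R0.inv()*Rf).as_rotvec(); print("turn",w/1.5,np.degrees(np.linalg.norm(w)))
c=[.50,.06,.30]
print("shift to c",R0.inv().apply(np.array(c)-p0)/.8)
q=state()["joint_pos"]
for f in np.linspace(0,1,8):
    q2,e=ik(p0+[0,0,.16]+f*(np.array(c)-p0-[0,0,.16]),R0*Ro.from_rotvec(w*f),q);q=q2
    print(np.round(q,2),round(e,4), "lap axis",np.round((R0*Ro.from_rotvec(w*f)).apply(a),2))
E
```

```text
axis in tool [ 0.88950397 -0.00491777 -0.45690851]
az 76.30009307441871 tilt 62.812328382752334
lift [-0.11352579  0.00151262 -0.16464995]
turn [-0.15553237  1.04744297  0.65431509] 106.98020363990231
shift to c [-0.17520233  0.0418191  -0.19627835]
[ 0.32 -0.06  1.78 -0.51  1.75  0.55] 0.0 lap axis [ 0.23  0.96 -0.13]
[ 0.23 -0.19  1.84 -0.37  1.62  0.6 ] 0.0 lap axis [0.32 0.94 0.1 ]
[ 0.14 -0.33  1.91 -0.2   1.5   0.63] 0.0 lap axis [0.38 0.87 0.33]
[ 0.02 -0.46  2.   -0.02  1.37  0.63] 0.0 lap axis [0.38 0.74 0.55]
[-0.1  -0.6   2.1   0.18  1.25  0.6 ] 0.0 lap axis [0.34 0.58 0.73]
[-0.23 -0.72  2.22  0.42  1.15  0.55] 0.0 lap axis [0.26 0.4  0.88]
[-0.34 -0.84  2.34  0.68  1.07  0.49] 0.0 lap axis [0.15 0.2  0.97]
[-0.43 -0.95  2.46  0.95  0.99  0.43] 0.0 lap axis [-0. -0.  1.]
```

```bash
python3 -m inch '[{"dx":-0.035,"dy":0,"dz":-0.051,"rx":0,"ry":0,"rz":0},{"dx":-0.07,"dy":0,"dz":-0.10,"rx":0,"ry":0,"rz":0},{"dx":-0.114,"dy":0,"dz":-0.165,"rx":0,"ry":0,"rz":0},{"dx":-0.114,"dy":0,"dz":-0.165,"rx":-0.093,"ry":0.628,"rz":0.393},{"dx":-0.114,"dy":0,"dz":-0.165,"rx":-0.093,"ry":0.628,"rz":0.393}]'
python3 - <<'E'
from kin import *
p0,R0=tool();Rf=Ro.from_quat(json.load(open("Rf.json")));w=(R0.inv()*Rf).as_rotvec()
print(R0.inv().apply(np.array([.56,.05,.31])-p0)/.8, w/1.5, np.degrees(np.linalg.norm(w)))
E
```

```text
time: 4.35
tool_pos: [0.4753, 0.0936, 0.2537]
tool_rot: [0.143, 0.816, 0.55, -0.105]
contact_force: [0.5, -0.3, -0.4]
gripper_width: -0.004
grasp_force: 0.0
[-0.03098564  0.12579249 -0.04845353] [-0.12825934  0.87434929  0.5480245 ] 89.36769642277123
```

The gripper closed to zero, so the tool slipped out. I'll look again.

```bash
python3 - <<'E'
from kin import *
import cv2
t=optics.grab_frame("top"); cv2.imwrite("pics/t2.png",cv2.resize(t[120:290,195:465,::-1],None,fx=2.9,fy=2.9))
for r in nets.outline_of("top","lapper")[:2]: print(r["confidence"],r["bbox"])
E
```

```text
0.86 [255.7, 224.1, 21.9, 32.8]
```

View pics/t2.png

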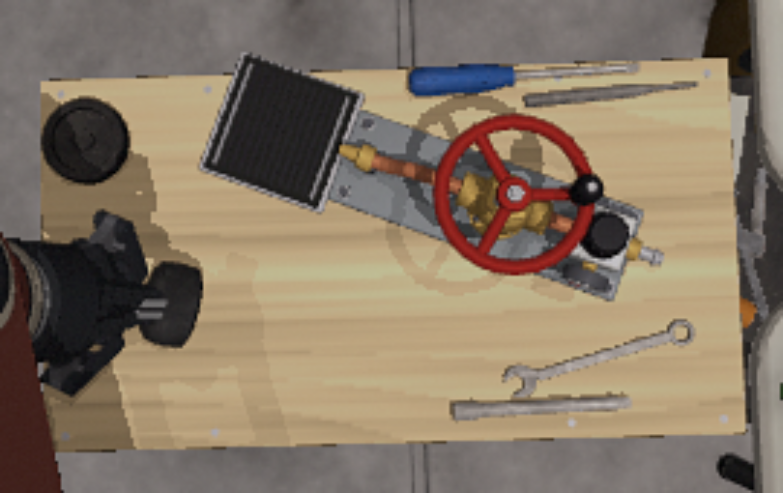

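Crop: the lapper's foot now lies at crop (172,305), about 9 cm further left, with its handle hidden under the gripper. I'll open, back up and look.

```bash
python3 -m inch '[{"dx":0,"dy":0,"dz":-0.06,"rx":0,"ry":0,"rz":0},{"dx":-0.1,"dy":0,"dz":-0.12,"rx":0,"ry":0.1,"rz":0},{"dx":-0.2,"dy":0,"dz":-0.15,"rx":0,"ry":0.1,"rz":0},{"dx":-0.2,"dy":0,"dz":-0.18,"rx":0,"ry":0.1,"rz":0}]' 1
python3 - <<'E'
from kin import *
import cv2
f=optics.grab_frame("wrist"); cv2.imwrite("pics/w2.png",f[:,:,::-1])
r=nets.outline_of("wrist","lapper")
for q in r[:2]: print(q["confidence"],q["bbox"])
t=optics.grab_frame("top"); r=nets.outline_of("top","lapper")
for q in r[:2]: print(q["confidence"],q["bbox"])
i=optics.camera_info("wrist"); np.savez("w2.npz",**{k:np.array(v) for k,v in i.items()}); print(state()["tool_pos"])
E
```

```text
time: 4.85
tool_pos: [0.427, 0.0223, 0.4063]
tool_rot: [0.1, 0.82, 0.561, -0.052]
contact_force: [0.4, -0.2, -0.2]
gripper_width: 0.683
grasp_force: 0.0
0.62 [297.7, 11.1, 70.8, 22.2]
0.97 [216.0, 220.2, 71.4, 28.3]
[0.4284624  0.02293825 0.40752859]
```

View pics/w2.png

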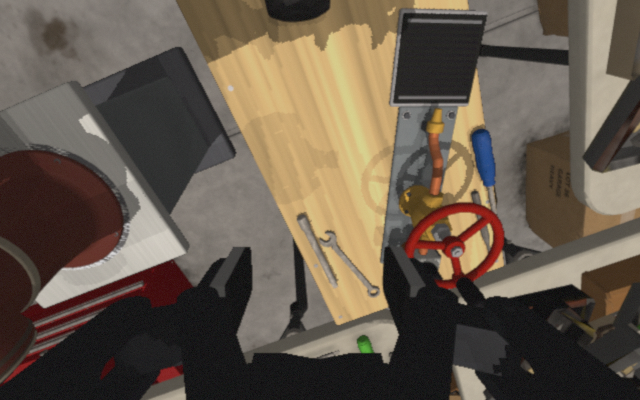

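```bash
python3 - <<'E'
from kin import *
import cv2
for k in range(3):
    t=optics.grab_frame("top"); r=nets.outline_of("top","lapper")
    print(state()["time"],[ (round(q["confidence"],2),np.round(q["bbox"],1)) for q in r[:1]])
cv2.imwrite("pics/t3.png",cv2.resize(t[150:290,150:350,::-1],None,fx=4,fy=4))
E
```

```text
5.15 [(0.72, array([218.3, 219.2,  69.4,  29.7]))]
5.25 [(0.84, array([217.9, 217.2,  67.9,  27.1]))]
5.35 [(0.96, array([218.1, 219.6,  67.5,  30.9]))]
```

View pics/t3.png

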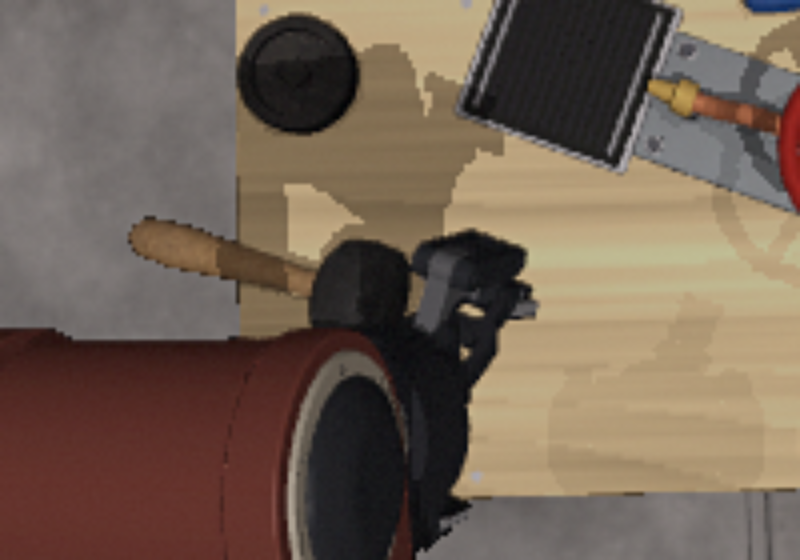

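The lapper lies still. Its handle end is at px (184,208), overhanging the left edge, and the foot face is near (252,227), so its mass is still on the board. My grip was too high and on a tapered section. I'll regrip close to the foot, deeper and steeper.

```bash
python3 - <<'E'
from kin import *
E_=onz("top",(184.5,208.5),.080);F=onz("top",(252,227.5),.106)
d=E_-F;L=np.linalg.norm(d);d/=L;print(E_,F,L,d)
dh=d*[1,1,0];dh/=np.linalg.norm(dh);th=np.radians(20)
z=-dh*np.sin(th)-np.array([0,0,np.cos(th)]);y=np.array([dh[1],-dh[0],0])
g=E_-d*.103;print("grasp",g,"dh",dh)
go(g-z*.10,z,y)
R=Ro.from_matrix(np.c_[np.cross(y,z),y,z])
print(ik(g-z*.1,R,state()["joint_pos"]),ik(g+z*.017,R,state()["joint_pos"]))
E
```

```text
[0.52460482 0.28394357 0.08      ] [0.4715903  0.10956215 0.106     ] 0.18410708750526725 [ 0.28795477  0.94717388 -0.14122216]
grasp [0.49494548 0.18638466 0.09454588] dh [ 0.29086989  0.95676262 -0.        ]
shift [ 0.3101 -0.0257  0.2136] turn [ 0.0571 -0.099  -0.0614] deg 11.2
shift [ 0.3101 -0.0257  0.2136] turn [-0.1509 -0.087   2.0256] deg 174.7
(array([ 0.40721665,  0.07586972,  1.68982354, -0.26429666,  1.6055845 ,
        0.72375213]), np.float64(8.751666058515184e-12)) (array([ 0.3549938 ,  0.12926983,  1.83004768, -0.27963456,  1.40566431,
        0.72750077]), np.float64(2.8965718712470334e-13))
```

```bash
python3 -m inch '[{"dx":0.31,"dy":-0.026,"dz":0.214,"rx":0.057,"ry":-0.1,"rz":-0.06},{"dx":0.31,"dy":-0.026,"dz":0.214,"rx":0.057,"ry":-0.1,"rz":-0.06},{"dx":0.31,"dy":-0.026,"dz":0.214,"rx":0.057,"ry":-0.1,"rz":-0.06},{"dx":0.31,"dy":-0.026,"dz":0.214,"rx":0.057,"ry":-0.1,"rz":-0.06},{"dx":0.31,"dy":-0.026,"dz":0.214,"rx":0.057,"ry":-0.1,"rz":-0.06}]' >/dev/null
python3 - <<'E'
from kin import *
d=np.array([.28795,.94717,-.14122]);g=np.array([.49495,.18638,.09455])
dh=d*[1,1,0];dh/=np.linalg.norm(dh);th=np.radians(20)
z=-dh*np.sin(th)-np.array([0,0,np.cos(th)]);y=np.array([dh[1],-dh[0],0])
go(g-z*.10,z,y)
E
```

```text
shift [0.0566 0.0031 0.0284] turn [ 0.0015  0.0008 -0.002 ] deg 0.2
shift [0.0566 0.0031 0.0284] turn [ 1.2000e-03 -2.3000e-03  2.0924e+00] deg 179.8
```

```bash
python3 -m inch '[{"dx":0.057,"dy":0.003,"dz":0.028,"rx":0,"ry":0,"rz":0},{"dx":0.057,"dy":0.003,"dz":0.028,"rx":0,"ry":0,"rz":0},{"dx":0.057,"dy":0.003,"dz":0.028,"rx":0,"ry":0,"rz":0}]' >/dev/null
python3 - <<'E'
from kin import *
import cv2
f=optics.grab_frame("wrist"); cv2.imwrite("pics/w3.png",f[:,:,::-1])
i=optics.camera_info("wrist");R=np.array(i["R"]);t=np.array(i["t"])
d=np.array([.28795,.94717,-.14122]);g=np.array([.49495,.18638,.09455])
for s in (-.06,0,.08): 
    c=R@(g+d*s)+t; print(s,c[:2]/c[2]*[i["fx"],i["fy"]]+[i["cx"],i["cy"]])
print(tool()[0],state()["time"])
E
```

```text
-0.06 [316.73994008 264.1395182 ]
0 [316.51167522 199.45275468]
0.08 [316.1172987   87.69249435]
[0.5051341  0.21776227 0.19119935] 6.2
```

View pics/w3.png

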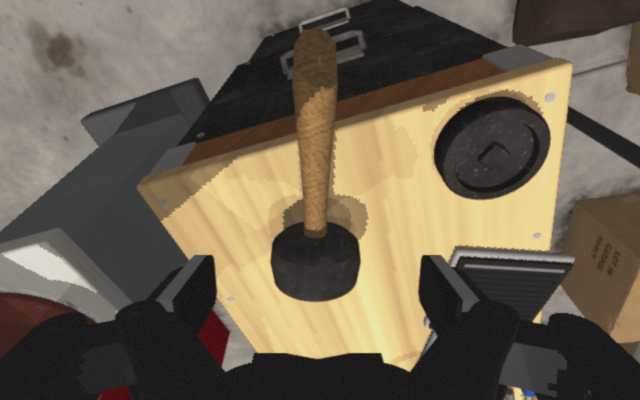

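The handle axis sits at column 315 against 316.5 predicted, and the foot junction is at row 238 as expected, so the pose is good. Descend and grip.

```bash
python3 -m inch '[{"dx":0,"dy":-0.001,"dz":0.06,"rx":0,"ry":0,"rz":0},{"dx":0,"dy":-0.001,"dz":0.11,"rx":0,"ry":0,"rz":0},{"dx":0,"dy":-0.001,"dz":0.146,"rx":0,"ry":0,"rz":0},{"dx":0,"dy":-0.001,"dz":0.146,"rx":0,"ry":0,"rz":0},{"dx":0,"dy":-0.001,"dz":0.146,"rx":0,"ry":0,"rz":0}]'
python3 -m inch '[{"dx":0,"dy":0,"dz":0,"rx":0,"ry":0,"rz":0},{"dx":0,"dy":0,"dz":0,"rx":0,"ry":0,"rz":0},{"dx":0,"dy":0,"dz":0,"rx":0,"ry":0,"rz":0},{"dx":0,"dy":0,"dz":0,"rx":0,"ry":0,"rz":0},{"dx":0,"dy":0,"dz":0,"rx":0,"ry":0,"rz":0}]' -1
python3 -m inch '[{"dx":0,"dy":0,"dz":0,"rx":0,"ry":0,"rz":0},{"dx":0,"dy":0,"dz":0,"rx":0,"ry":0,"rz":0}]'
```

```text
time: 6.7
tool_pos: [0.4944, 0.1795, 0.0839]
tool_rot: [0.105, 0.793, 0.584, -0.137]
contact_force: [0.2, 0.2, -0.4]
gripper_width: 0.998
grasp_force: 0.0
time: 7.2
tool_pos: [0.4934, 0.1802, 0.0823]
tool_rot: [0.105, 0.792, 0.585, -0.138]
contact_force: [-0.5, 1.0, 2.5]
gripper_width: 0.228
grasp_force: 58.4
time: 7.4
tool_pos: [0.4934, 0.1802, 0.0822]
tool_rot: [0.105, 0.792, 0.585, -0.138]
contact_force: [-1.6, 2.8, 6.0]
gripper_width: 0.225
grasp_force: 58.6
```

```bash
python3 -m inch '[{"dx":-0.002,"dy":0,"dz":-0.006,"rx":0,"ry":0,"rz":0},{"dx":-0.004,"dy":0,"dz":-0.012,"rx":0,"ry":0,"rz":0},{"dx":-0.009,"dy":0,"dz":-0.024,"rx":0,"ry":0,"rz":0},{"dx":-0.014,"dy":0,"dz":-0.039,"rx":0,"ry":0,"rz":0},{"dx":-0.02,"dy":0,"dz":-0.055,"rx":0,"ry":0,"rz":0}]'
```

```text
time: 7.9
tool_pos: [0.4929, 0.1797, 0.1293]
tool_rot: [0.105, 0.792, 0.585, -0.138]
contact_force: [-0.4, 0.3, -4.0]
gripper_width: 0.224
grasp_force: 58.7
```

Held, with about 4 N of weight on the wrist. Next, work out the upright turn.

```bash
python3 - <<'E'
from kin import *
p0,R0=tool()
d0=np.array([.28795,.94717,-.14122])
a=R0.inv().apply(d0);json.dump(list(a),open("a.json","w"))
ax=np.cross(d0,[0,0,1]);ax/=np.linalg.norm(ax);Ru=Ro.from_rotvec(ax*np.arccos(d0[2]))*R0
z=Ru.as_matrix()[:,2];az=np.degrees(np.arctan2(z[1],z[0]));print("tilt",np.degrees(np.arccos(-z[2])),az)
Rf=Ro.from_euler('z',np.radians(25-az))*Ru;json.dump(Rf.as_quat().tolist(),open("Rf.json","w"))
w=(R0.inv()*Rf).as_rotvec();c=np.array([.54,.05,.29])
print("turn",w/1.5,"shift c",R0.inv().apply(c-p0)/.8,"up.12",R0.inv().apply([0,0,.12])/.8)
q=state()["joint_pos"];p1=p0+[0,0,.12]
for f in np.linspace(0,1,7):
    q,e=ik(p1+f*(c-p1),R0*Ro.from_rotvec(w*f),q);print(np.round(q,2),round(e,4))
for h in (.12,.0):
    g=np.array([.6286,.0093,.082+.081+h]);q,e=ik(g+Rf.apply([0,0,.017]),Rf,q);print("place",np.round(q,2),round(e,4))
E
```

```text
tilt 78.11425824180208 72.92612325716726
turn [-0.30024931  1.06714993  0.5519635 ] shift c [-0.19792927  0.10474243 -0.14131138] up.12 [-0.05131118  0.00062303 -0.14094955]
[ 0.35 -0.04  1.7  -0.28  1.69  0.65] 0.0
[ 0.23 -0.22  1.83 -0.12  1.49  0.66] 0.0
[ 0.08 -0.39  1.97  0.07  1.3   0.62] 0.0
[-0.08 -0.55  2.12  0.33  1.14  0.52] 0.0
[-0.24 -0.68  2.26  0.65  1.02  0.37] 0.0
[-0.39 -0.76  2.4   1.02  0.94  0.18] 0.0
[-0.47 -0.76  2.51  1.44  0.89 -0.05] 0.0
place [-0.43 -0.32  2.26  1.61  0.84 -0.3 ] 0.0
place [-0.43 -0.06  2.28  1.86  0.89 -0.68] 0.0
```

```bash
python3 -m inch '[{"dx":-0.02,"dy":0,"dz":-0.055,"rx":0,"ry":0,"rz":0},{"dx":-0.04,"dy":0,"dz":-0.11,"rx":-0.01,"ry":0.05,"rz":0.03},{"dx":-0.051,"dy":0,"dz":-0.141,"rx":-0.04,"ry":0.15,"rz":0.08},{"dx":-0.07,"dy":0.02,"dz":-0.141,"rx":-0.08,"ry":0.28,"rz":0.145},{"dx":-0.10,"dy":0.04,"dz":-0.141,"rx":-0.12,"ry":0.41,"rz":0.212}]'
python3 -m inch '[{"dx":0,"dy":0,"dz":0,"rx":0,"ry":0,"rz":0}]' >/dev/null
python3 - <<'E'
from kin import *
p0,R0=tool();Rf=Ro.from_quat(json.load(open("Rf.json")));w=(R0.inv()*Rf).as_rotvec()
print(R0.inv().apply(np.array([.55,.05,.29])-p0)/.8, w/1.5, np.degrees(np.linalg.norm(w)))
E
```

```text
time: 8.4
tool_pos: [0.513, 0.1359, 0.2657]
tool_rot: [0.037, 0.857, 0.503, 0.103]
contact_force: [0.8, -0.5, -5.7]
gripper_width: 0.222
grasp_force: 59.3
[-0.06069127  0.09637345 -0.02477353] [-0.20613715  0.7567234   0.39172779] 75.34537421875045
```

```bash
python3 -m inch '[{"dx":-0.01,"dy":0.02,"dz":-0.024,"rx":-0.035,"ry":0.126,"rz":0.065},{"dx":-0.02,"dy":0.03,"dz":-0.025,"rx":-0.069,"ry":0.252,"rz":0.13},{"dx":-0.03,"dy":0.05,"dz":-0.025,"rx":-0.103,"ry":0.378,"rz":0.196},{"dx":-0.04,"dy":0.065,"dz":-0.025,"rx":-0.137,"ry":0.504,"rz":0.261},{"dx":-0.05,"dy":0.08,"dz":-0.025,"rx":-0.172,"ry":0.631,"rz":0.326}]'
python3 -m inch '[{"dx":0,"dy":0,"dz":0,"rx":0,"ry":0,"rz":0}]' >/dev/null
python3 - <<'E'
from kin import *
p0,R0=tool();Rf=Ro.from_quat(json.load(open("Rf.json")));w=(R0.inv()*Rf).as_rotvec();print(np.round(state()['joint_pos'],2))
g=np.array([.6286,.0093,.082+.081+.07])
print(R0.inv().apply(g+Rf.apply([0,0,.017])-p0)/.8, w/1.5, np.degrees(np.linalg.norm(w)))
E
```

```text
time: 9.0
tool_pos: [0.5436, 0.0682, 0.2873]
tool_rot: [-0.068, 0.846, 0.33, 0.414]
contact_force: [-0.2, 0.2, -5.4]
gripper_width: 0.227
grasp_force: 59.7
[-0.32 -0.63  2.24  0.73  1.03  0.29]
[-0.02232503  0.11745324  0.10106675] [-0.09391581  0.33142854  0.16565635] 32.851070653446165
```

```bash
python3 -m inch '[{"dx":-0.004,"dy":0.02,"dz":0.02,"rx":-0.019,"ry":0.066,"rz":0.033},{"dx":-0.009,"dy":0.047,"dz":0.04,"rx":-0.038,"ry":0.133,"rz":0.066},{"dx":-0.013,"dy":0.07,"dz":0.06,"rx":-0.056,"ry":0.199,"rz":0.099},{"dx":-0.018,"dy":0.094,"dz":0.08,"rx":-0.075,"ry":0.265,"rz":0.133},{"dx":-0.022,"dy":0.117,"dz":0.101,"rx":-0.094,"ry":0.331,"rz":0.166}]'
python3 -m inch '[{"dx":0,"dy":0,"dz":0,"rx":0,"ry":0,"rz":0},{"dx":0,"dy":0,"dz":0,"rx":0,"ry":0,"rz":0}]' >/dev/null
python3 - <<'E'
from kin import *
import cv2
p0,R0=tool();Rf=Ro.from_quat(json.load(open("Rf.json")));w=(R0.inv()*Rf).as_rotvec();print(np.round(state()['joint_pos'],2),p0)
g=np.array([.6286,.0093,.082+.081+.02])
print(R0.inv().apply(g+Rf.apply([0,0,.017])-p0)/.8, w/1.5)
t=optics.grab_frame("top");s=optics.grab_frame("side")
a=cv2.resize(t[130:260,230:430],None,fx=3,fy=3);b=cv2.resize(s[150:320,240:420],(400,378))
out=np.zeros((390,800,3),np.uint8);out[:390,:400]=cv2.resize(a,(400,260)).copy() if 0 else cv2.resize(t[130:260,240:373],(400,390));out[:378,400:]=b
cv2.imwrite("pics/c4.png",out[:,:,::-1])
E
```

```text
time: 9.6
tool_pos: [0.6474, 0.0199, 0.2366]
tool_rot: [-0.138, 0.755, 0.17, 0.618]
contact_force: [-0.0, 1.7, -3.6]
gripper_width: 0.228
grasp_force: 59.9
[-0.42 -0.23  2.27  1.71  0.85 -0.44] [0.64621969 0.02079473 0.23471321]
[-0.06862501  0.00369988  0.00903717] [-0.00500731 -0.00021689  0.00337139]
```

View pics/c4.png

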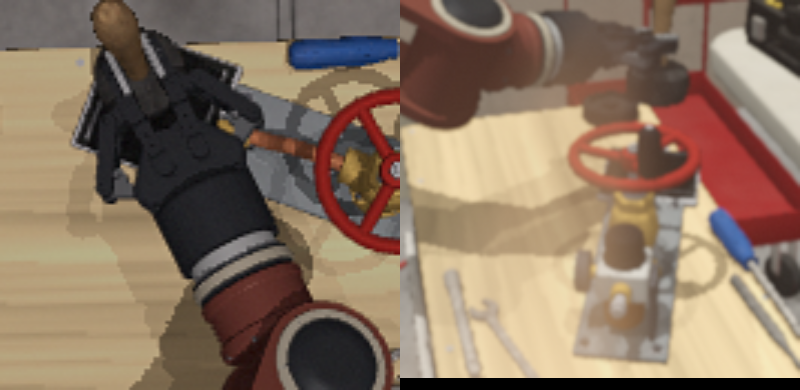

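The lapper is held upright over the pad (foot at (657,80) in the right half). In the top half the handle end is at about px (280,137). I'll check the lean against the calibration.

```bash
python3 - <<'E'
from kin import *
p,R=tool();g=p-R.apply([0,0,.017]);a=np.array(json.load(open("a.json")));u=R.apply(a);print("g",g,"axis",u)
for c in("top","side"):
    i=optics.camera_info(c);Rc=np.array(i["R"]);t=np.array(i["t"])
    for s in(.103,-.06,-.081):
        k=Rc@(g+u*s)+t;print(c,s,np.round(k[:2]/k[2]*[i["fx"],i["fy"]]+[i["cx"],i["cy"]],1))
    # outline of the pad and of the lapper
    q=nets.outline_of(c,"lapper")
    if q and c=="side": 
        m=q[0]["pixels"];r=np.where(m)[0]; print(q[0]["confidence"],[(y,np.where(m[y])[0][[0,-1]].tolist()) for y in range(r.min(),r.max(),8)])
E
```

```text
g [0.63163614 0.01302963 0.24172277] axis [-0.00780074  0.00442669  0.99995443]
top 0.103 [279.5 142.7]
top -0.06 [287.2 156.1]
top -0.081 [288.  157.5]
side 0.103 [355.1 126.2]
side -0.06 [354.7 190.2]
side -0.081 [354.6 197.8]Traceback (most recent call last):
  File "<stdin>", line 10, in <module>
IndexError: index 0 is out of bounds for axis 0 with size 0
```

```bash
python3 - <<'E'
from kin import *
p0,R0=tool();print(onz("top",(292.3,165.7),.082))
Rn=R0*Ro.from_rotvec([0,.07,0])
for h in (.02,.004,-.006):
    g=np.array([.6255,.0087,.082+.081+h]); print(h,R0.inv().apply(g+Rn.apply([0,0,.017])-p0)/.8)
E
```

```text
[0.62428827 0.00867329 0.082     ]
0.02 [-0.07307335  0.00084202  0.00605277]
0.004 [-0.09267085  0.00075455  0.01004406]
-0.006 [-0.10491929  0.00069988  0.01253861]
```

```bash
python3 -m inch '[{"dx":-0.03,"dy":0,"dz":0.003,"rx":0,"ry":0.02,"rz":0},{"dx":-0.06,"dy":0.001,"dz":0.005,"rx":0,"ry":0.047,"rz":0},{"dx":-0.073,"dy":0.001,"dz":0.006,"rx":0,"ry":0.047,"rz":0},{"dx":-0.080,"dy":0.001,"dz":0.0075,"rx":0,"ry":0.047,"rz":0},{"dx":-0.085,"dy":0.001,"dz":0.0085,"rx":0,"ry":0.047,"rz":0}]'
python3 -m inch '[{"dx":-0.002,"dy":0,"dz":0.0005,"rx":0,"ry":0,"rz":0},{"dx":-0.004,"dy":0,"dz":0.001,"rx":0,"ry":0,"rz":0}]'
```

```text
time: 10.5
tool_pos: [0.6407, 0.0151, 0.1695]
tool_rot: [-0.143, 0.734, 0.164, 0.643]
contact_force: [0.2, 0.2, -3.7]
gripper_width: 0.226
grasp_force: 60.1
time: 10.7
tool_pos: [0.6411, 0.0153, 0.1662]
tool_rot: [-0.143, 0.734, 0.164, 0.644]
contact_force: [-0.4, 0.4, -4.0]
gripper_width: 0.229
grasp_force: 60.1
```

```bash
python3 -m inch '[{"dx":-0.003,"dy":0,"dz":0.0005,"rx":0,"ry":0,"rz":0},{"dx":-0.005,"dy":0,"dz":0.001,"rx":0,"ry":0,"rz":0},{"dx":-0.005,"dy":0,"dz":0.001,"rx":0,"ry":0,"rz":0}]'|egrep "pos|force"
python3 -m inch '[{"dx":-0.003,"dy":0,"dz":0.0005,"rx":0,"ry":0,"rz":0},{"dx":-0.004,"dy":0,"dz":0.001,"rx":0,"ry":0,"rz":0},{"dx":-0.004,"dy":0,"dz":0.001,"rx":0,"ry":0,"rz":0}]'|egrep "pos|force"
python3 - <<'E'
from kin import *
import cv2
t=optics.grab_frame("top");s=optics.grab_frame("side")
for q in nets.outline_of("side","lapper")[:1]: print(q["confidence"],q["bbox"])
out=np.hstack([cv2.resize(t[120:250,240:373],(400,390)),cv2.resize(s[100:275,280:460],(400,390))])
cv2.imwrite("pics/c5.png",out[:,:,::-1])
E
```

```text
tool_pos: [0.6405, 0.0156, 0.1603]
contact_force: [-0.2, 0.2, -4.6]
grasp_force: 60.1
tool_pos: [0.6408, 0.0158, 0.1569]
contact_force: [-0.5, 0.8, -4.1]
grasp_force: 60.1
0.79 [359.7, 192.1, 22.0, 74.1]
```

View pics/c5.png

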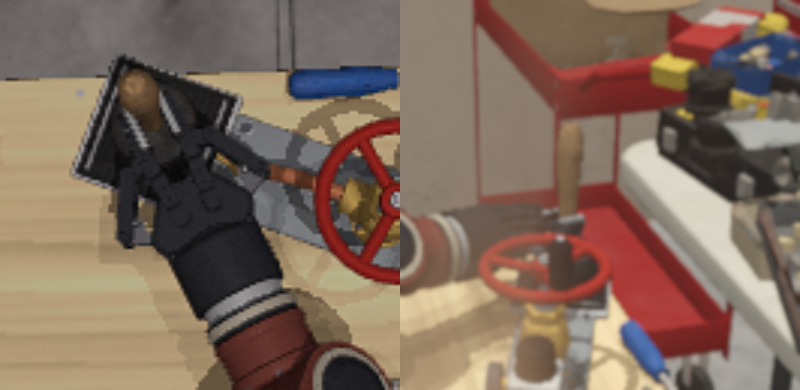

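The handle stands vertical in the side half, at (570,125–215). There is no contact yet, so I'll keep lowering in small steps.

```bash
python3 -c "
from kin import *
print(tri([ray('top',(286,149.5)),ray('side',(356.5,157))]))"
for k in 1 2; do python3 -m inch '[{"dx":-0.002,"dy":0,"dz":0.0003,"rx":0,"ry":0,"rz":0},{"dx":-0.004,"dy":0,"dz":0.0006,"rx":0,"ry":0,"rz":0},{"dx":-0.004,"dy":0,"dz":0.0006,"rx":0,"ry":0,"rz":0}]'|egrep "pos|force"; done
```

```text
[0.63223643 0.00723175 0.27083542]
tool_pos: [0.6407, 0.0158, 0.1535]
contact_force: [0.9, 0.0, -4.7]
grasp_force: 60.1
tool_pos: [0.6408, 0.0158, 0.1503]
contact_force: [-0.6, 0.1, -4.6]
grasp_force: 60.1
```

```bash

for k in 1 2; do python3 -m inch '[{"dx":-0.002,"dy":0,"dz":0.0003,"rx":0,"ry":0,"rz":0},{"dx":-0.004,"dy":0,"dz":0.0006,"rx":0,"ry":0,"rz":0},{"dx":-0.004,"dy":0,"dz":0.0006,"rx":0,"ry":0,"rz":0}]'|egrep "pos|force"; done
```

```text
tool_pos: [0.6415, 0.0158, 0.1488]
contact_force: [-3.1, -0.4, 2.5]
grasp_force: 60.3
tool_pos: [0.6425, 0.016, 0.1491]
contact_force: [-7.2, 0.8, 11.4]
grasp_force: 60.8
```

```bash
python3 -m inch '[{"dx":0.004,"dy":0,"dz":-0.0006,"rx":0,"ry":0,"rz":0},{"dx":0.004,"dy":0,"dz":-0.0006,"rx":0,"ry":0,"rz":0}]'|egrep "pos|force"
python3 -m inch '[{"dx":0,"dy":0,"dz":0,"rx":0,"ry":0,"rz":0},{"dx":0,"dy":0,"dz":0,"rx":0,"ry":0,"rz":0},{"dx":0,"dy":0,"dz":0,"rx":0,"ry":0,"rz":0},{"dx":0,"dy":0,"dz":0,"rx":0,"ry":0,"rz":0}]' 0.3
python3 -m inch '[{"dx":0,"dy":0,"dz":0,"rx":0,"ry":0,"rz":0},{"dx":0,"dy":0,"dz":-0.02,"rx":0,"ry":0,"rz":0},{"dx":0,"dy":0,"dz":-0.06,"rx":0,"ry":0,"rz":0},{"dx":0,"dy":0,"dz":-0.10,"rx":0,"ry":0,"rz":0}]'|egrep "pos|width"
python3 - <<'E'
from kin import *
import cv2
t=optics.grab_frame("top");
for c in ("top","side"):
    if c=="side": s=optics.grab_frame("side")
    for q in nets.outline_of(c,"lapper")[:1]: print(q["confidence"],q["bbox"])
out=np.hstack([cv2.resize(t[120:250,240:373],(400,390)),cv2.resize(s[100:275,280:460],(400,390))])
cv2.imwrite("pics/c6.png",out[:,:,::-1]);print(np.round(state()["joint_pos"],2))
E
```

```text
tool_pos: [0.6414, 0.0157, 0.1486]
contact_force: [-2.6, 0.3, 1.2]
grasp_force: 60.2
time: 13.25
tool_pos: [0.641, 0.0157, 0.1473]
tool_rot: [-0.143, 0.735, 0.164, 0.643]
contact_force: [0.0, 0.2, -0.2]
gripper_width: 0.645
grasp_force: 0.0
tool_pos: [0.5685, -0.0177, 0.1581]
gripper_width: 0.65
0.92 [293.0, 160.6, 27.2, 35.1]
0.68 [357.7, 194.3, 28.2, 68.7]
[-0.62 -0.16  2.43  1.81  1.09 -0.72]
```

View pics/c6.png

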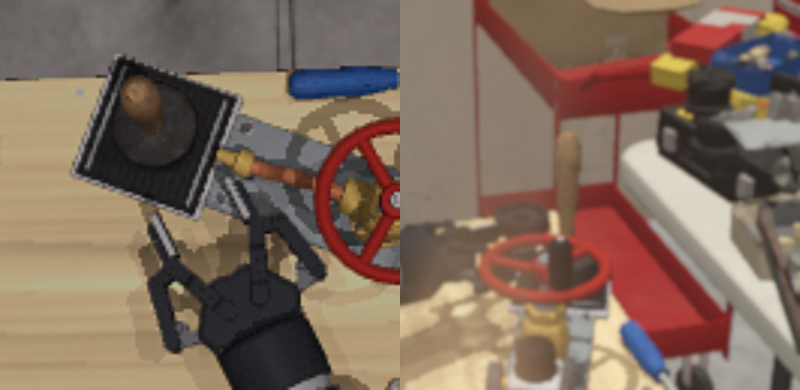

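The lapper stands upright on the pad; its foot disc is at crop (154,123) and the pad centre at crop (159,135). Next, check the centring and plan the move to the crank.

```bash
python3 - <<'E'
from kin import *
print("foot",onz("top",(291.3,161),.11),"pad",onz("top",(293,165),.082))
p0,R0=tool()
print("up",R0.inv().apply([-.05,-.03,.20])/.8)
for yaw in (0,45,90,135):
    y=[np.cos(np.radians(yaw)),np.sin(np.radians(yaw)),0]; print(yaw)
    go([.552,-.225,.34],[0,0,-1],y)
    for sg in (1,-1):
        yy=sg*np.array(y);z=np.array([0,0,-1.]);R=Ro.from_matrix(np.c_[np.cross(yy,z),yy,z]);q,e=ik([.552,-.225,.225],R,[-.4,.1,1.9,0,1.2,0]);print(np.round(q,2),round(e,3))
E
```

```text
foot [0.63187772 0.00884016 0.11      ] pad [0.62600895 0.00686125 0.082     ]
up [ 0.23823185  0.00762615 -0.10488055]
0
shift [ 0.2079  0.2248 -0.1577] turn [ 0.5392 -0.8467 -0.6153] deg 101.2
shift [ 0.2079  0.2248 -0.1577] turn [-0.9355 -0.5957  1.0687] deg 132.4
[-0.51 -0.01  1.69  0.    1.46 -0.51] 0.0
[-0.51 -0.01  1.69  0.    1.46  2.63] 0.0
45
shift [ 0.2079  0.2248 -0.1577] turn [ 0.8967 -0.6281 -1.0237] deg 128.8
shift [ 0.2079  0.2248 -0.1577] turn [-0.5803 -0.8284  0.6632] deg 104.0
[-0.51 -0.01  1.69 -0.    1.46 -1.3 ] 0.0
[-0.51 -0.01  1.69  0.    1.46  1.84] 0.0
90
shift [ 0.2079  0.2248 -0.1577] turn [ 1.2227 -0.2713 -1.3962] deg 161.2
shift [ 0.2079  0.2248 -0.1577] turn [-0.2091 -0.9425  0.2394] deg 85.5
[-0.51 -0.01  1.69  0.    1.46 -2.08] 0.0
[-0.51 -0.01  1.69 -0.    1.46  1.06] 0.0
135
shift [ 0.2079  0.2248 -0.1577] turn [-1.2566 -0.2213  1.4352] deg 165.0
shift [ 0.2079  0.2248 -0.1577] turn [ 0.167  -0.9484 -0.1903] deg 84.4
[-0.51 -0.01  1.69 -0.    1.46 -2.87] 0.0
[-0.51 -0.01  1.69  0.    1.46  0.27] 0.0
```

```bash
python3 -m inch '[{"dx":0.05,"dy":0,"dz":-0.04,"rx":0,"ry":0,"rz":0},{"dx":0.11,"dy":0,"dz":-0.06,"rx":0,"ry":0,"rz":0},{"dx":0.17,"dy":0.01,"dz":-0.08,"rx":0,"ry":0,"rz":0},{"dx":0.23,"dy":0.01,"dz":-0.1,"rx":0.02,"ry":-0.1,"rz":-0.02},{"dx":0.23,"dy":0.01,"dz":-0.1,"rx":0.04,"ry":-0.2,"rz":-0.04}]' 1 |egrep "pos|force"
python3 -c "
from h import *
go([.552,-.225,.36],[0,0,-1],[-.707,.707,0])"
```

```text
tool_pos: [0.5231, -0.0492, 0.3583]
contact_force: [0.1, 0.6, 0.3]
grasp_force: 0.0
shift [-0.0374  0.2095 -0.0655] turn [-1.0598 -0.1888  1.6338] deg 168.2
shift [-0.0374  0.2095 -0.0655] turn [ 0.1357 -0.7619 -0.1459] deg 67.7
```

```bash
python3 -m inch '[{"dx":-0.037,"dy":0.21,"dz":-0.066,"rx":0.136,"ry":-0.762,"rz":-0.146},{"dx":-0.037,"dy":0.21,"dz":-0.066,"rx":0.136,"ry":-0.762,"rz":-0.146},{"dx":-0.037,"dy":0.21,"dz":-0.066,"rx":0.136,"ry":-0.762,"rz":-0.146},{"dx":-0.037,"dy":0.21,"dz":-0.066,"rx":0.136,"ry":-0.762,"rz":-0.146},{"dx":-0.037,"dy":0.21,"dz":-0.066,"rx":0.136,"ry":-0.762,"rz":-0.146}]'  |egrep "pos|force"
python3 -c "
from h import *
go([.552,-.225,.33],[0,0,-1],[-.707,.707,0])"
```

```text
tool_pos: [0.5535, -0.2281, 0.3514]
contact_force: [0.3, 0.6, 0.3]
grasp_force: 0.0
shift [-0.0098 -0.0055  0.0247] turn [-0.4195 -0.0649  1.9952] deg 175.3
shift [-0.0098 -0.0055  0.0247] turn [ 0.0427 -0.2761 -0.0549] deg 24.5
```

```bash
python3 -m inch '[{"dx":-0.01,"dy":-0.005,"dz":0.025,"rx":0.043,"ry":-0.276,"rz":-0.055},{"dx":-0.01,"dy":-0.005,"dz":0.025,"rx":0.043,"ry":-0.276,"rz":-0.055},{"dx":-0.01,"dy":-0.005,"dz":0.025,"rx":0.043,"ry":-0.276,"rz":-0.055},{"dx":-0.01,"dy":-0.005,"dz":0.025,"rx":0.043,"ry":-0.276,"rz":-0.055}]'  |egrep "pos|force"
python3 - <<'E'
from kin import *
import cv2
f=optics.grab_frame("wrist");i=optics.camera_info("wrist")
cv2.imwrite("pics/w7.png",f[:,:,::-1])
for n in ("wheel","crank_handle"):
    for q in nets.outline_of("wrist",n)[:1]: print(n,round(q["confidence"],2),np.round(q["bbox"],1))
R=np.array(i["R"]);t=np.array(i["t"])
for P in ([.553,-.176,.214],[.552,-.226,.261],[.552,-.226,.214]):
    c=R@np.array(P)+t;print(P,c[:2]/c[2]*[i["fx"],i["fy"]]+[i["cx"],i["cy"]])
np.savez("w7.npz",**{k:np.array(v) for k,v in i.items()})
E
```

```text
tool_pos: [0.5537, -0.2191, 0.3294]
contact_force: [0.3, -1.2, 0.5]
grasp_force: 0.0
wheel 0.78 [274.3 156.9 159.8 163.1]
crank_handle 0.83 [319.4 216.8  34.7  42.8]
[0.553, -0.176, 0.214] [277.92789022 158.9594082 ]
[0.552, -0.226, 0.261] [324.00158215 223.90987215]
[0.552, -0.226, 0.214] [322.86252649 204.90716069]
```

View pics/w7.png

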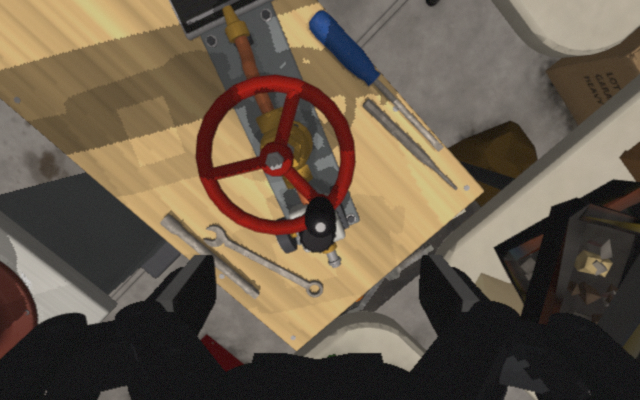

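Wrist view: wheel hub at (276,156), rim spanning (196–355, 74–235), crank handle top with its pin dot at (320,227).

```bash
python3 - <<'E'
from kin import *
i={k:v for k,v in np.load("w7.npz").items()}
c=onz("w",(275.7,155.3),.214,i);h=onz("w",(320,226.5),.261,i);print(c,h,h-c,np.linalg.norm((h-c)[:2]))
go([h[0],h[1],.225],[0,0,-1],[-.707,.707,0])
E
```

```text
[ 0.55380757 -0.17288771  0.214     ] [ 0.54887561 -0.22543637  0.261     ] [-0.00493197 -0.05254867  0.047     ] 0.052779603923852135
shift [-0.0067  0.0016  0.1304] turn [ 7.8000e-03 -1.0000e-04 -2.0925e+00] deg 179.8
shift [-0.0067  0.0016  0.1304] turn [-0.0001 -0.005   0.0018] deg 0.5
```

```bash
python3 -m inch '[{"dx":-0.006,"dy":0.001,"dz":0.05,"rx":0,"ry":-0.005,"rz":0},{"dx":-0.006,"dy":0.001,"dz":0.10,"rx":0,"ry":-0.005,"rz":0},{"dx":-0.006,"dy":0.001,"dz":0.13,"rx":0,"ry":-0.005,"rz":0},{"dx":-0.006,"dy":0.001,"dz":0.13,"rx":0,"ry":-0.005,"rz":0}]' |egrep "pos|force"
python3 -m inch '[{"dx":0,"dy":0,"dz":0,"rx":0,"ry":0,"rz":0},{"dx":0,"dy":0,"dz":0,"rx":0,"ry":0,"rz":0},{"dx":0,"dy":0,"dz":0,"rx":0,"ry":0,"rz":0},{"dx":0,"dy":0,"dz":0,"rx":0,"ry":0,"rz":0},{"dx":0,"dy":0,"dz":0,"rx":0,"ry":0,"rz":0}]' -1
python3 -m inch '[{"dx":0,"dy":0,"dz":0,"rx":0,"ry":0,"rz":0},{"dx":0,"dy":0,"dz":0,"rx":0,"ry":0,"rz":0}]'
python3 -c "
from h import *
print(np.round(tool()[1].as_matrix(),3))"
```

```text
tool_pos: [0.5454, -0.2247, 0.2206]
contact_force: [0.0, 0.4, -1.0]
grasp_force: 0.0
time: 16.3
tool_pos: [0.5493, -0.226, 0.2277]
tool_rot: [0.002, 0.924, 0.383, 0.0]
contact_force: [0.5, -2.1, 3.4]
gripper_width: 0.236
grasp_force: 58.5
time: 16.5
tool_pos: [0.5492, -0.226, 0.2275]
tool_rot: [0.002, 0.924, 0.383, 0.0]
contact_force: [0.5, -2.3, 5.1]
gripper_width: 0.238
grasp_force: 58.8
[[ 0.706  0.708  0.002]
 [ 0.708 -0.706 -0.004]
 [-0.001  0.004 -1.   ]]
```

```bash
cat > arc.py <<'E'
import sys,numpy as np
def tl(v): return np.array([v[0]+v[1],v[0]-v[1]])*.70711/.8
def rows(cmd,C,phis,r=.05):
    for f in phis:
        t=np.array(C)+r*np.array([np.cos(np.radians(f)),np.sin(np.radians(f))]); d=np.round(tl(t-np.array(cmd)),3)
        e=d*.8/.70711; w=np.array(cmd)+np.array([e[0]+e[1],e[0]-e[1]])/4*1.0
        w=np.array(cmd)+.8*.70711*np.array([d[0]+d[1],d[0]-d[1]]); print(f,d,"cmd",np.round(w,5).tolist())
E
python3 -c "
from arc import *
rows([.5492,-.226],[.5535,-.1762],[-120,-145,-170,-195,-220])"
```

```text
-120 [-0.013 -0.024] cmd [0.52827, -0.21978]
-145 [-0.014 -0.051] cmd [0.51243, -0.20507]
-170 [-0.003 -0.076] cmd [0.50451, -0.1847]
-195 [ 0.017 -0.094] cmd [0.50564, -0.16321]
-220 [ 0.042 -0.102] cmd [0.51526, -0.14454]
```

```bash
python3 -m inch '[{"dx":-0.013,"dy":-0.024,"dz":0,"rx":0,"ry":0,"rz":0},{"dx":-0.014,"dy":-0.051,"dz":0,"rx":0,"ry":0,"rz":0},{"dx":-0.003,"dy":-0.076,"dz":0,"rx":0,"ry":0,"rz":0},{"dx":0.017,"dy":-0.094,"dz":0,"rx":0,"ry":0,"rz":0},{"dx":0.017,"dy":-0.094,"dz":0,"rx":0,"ry":0,"rz":0}]'
```

```text
time: 17.0
tool_pos: [0.5033, -0.1607, 0.2271]
tool_rot: [-0.001, 0.923, 0.384, -0.002]
contact_force: [-8.3, 4.0, 10.3]
gripper_width: 0.243
grasp_force: 59.6
```

```bash
python3 -c "
from arc import *
rows([.5073,-.160],[.551,-.176],[140,115,90,65,65])"
```

```text
140 [ 0.019 -0.009] cmd [0.51296, -0.14416]
115 [ 0.046 -0.006] cmd [0.52993, -0.13058]
90 [0.069 0.009] cmd [0.55142, -0.12606]
65 [0.083 0.031] cmd [0.57179, -0.13058]
65 [0.083 0.031] cmd [0.57179, -0.13058]
```

```bash
python3 -m inch '[{"dx":0.019,"dy":-0.009,"dz":0,"rx":0,"ry":0,"rz":0},{"dx":0.046,"dy":-0.006,"dz":0,"rx":0,"ry":0,"rz":0},{"dx":0.069,"dy":0.009,"dz":0,"rx":0,"ry":0,"rz":0},{"dx":0.083,"dy":0.031,"dz":0,"rx":0,"ry":0,"rz":0},{"dx":0.083,"dy":0.031,"dz":0,"rx":0,"ry":0,"rz":0}]'
```

```text
time: 17.5
tool_pos: [0.572, -0.1311, 0.227]
tool_rot: [-0.0, 0.923, 0.384, 0.002]
contact_force: [5.3, 6.1, 4.8]
gripper_width: 0.237
grasp_force: 59.4
```

```bash
python3 -c "
from arc import *
rows([.5718,-.1306],[.551,-.176],[45,25,5,-15,-15])"
```

```text
45 [0.004 0.022] cmd [0.58651, -0.14078]
25 [0.    0.043] cmd [0.59612, -0.15492]
5 [-0.011  0.062] cmd [0.60065, -0.1719]
-15 [-0.027  0.076] cmd [0.59952, -0.18887]
-15 [-0.027  0.076] cmd [0.59952, -0.18887]
```

```bash
python3 -m inch '[{"dx":0.004,"dy":0.022,"dz":0,"rx":0,"ry":0,"rz":0},{"dx":0,"dy":0.043,"dz":0,"rx":0,"ry":0,"rz":0},{"dx":-0.011,"dy":0.062,"dz":0,"rx":0,"ry":0,"rz":0}]'
python3 -m inch '[{"dx":-0.016,"dy":0.014,"dz":0,"rx":0,"ry":0,"rz":0},{"dx":-0.016,"dy":0.014,"dz":0,"rx":0,"ry":0,"rz":0}]'
```

```text
time: 17.8
tool_pos: [0.6004, -0.1722, 0.2267]
tool_rot: [-0.0, 0.923, 0.385, 0.002]
contact_force: [2.6, 4.1, 2.1]
gripper_width: 0.239
grasp_force: 59.2
time: 18.0
tool_pos: [0.5978, -0.1926, 0.2265]
tool_rot: [0.001, 0.924, 0.383, 0.0]
contact_force: [2.8, -2.4, 3.8]
gripper_width: 0.235
grasp_force: 59.4
```

```bash
python3 -c "
from arc import *
rows([.5995,-.1889],[.551,-.176],[-35,-55,-75,-95,-115,-135])"
```

```text
-35 [-0.021  0.007] cmd [0.59158, -0.20474]
-55 [-0.042  0.007] cmd [0.5797, -0.21662]
-75 [-0.063 -0.   ] cmd [0.56386, -0.22454]
-95 [-0.079 -0.014] cmd [0.54689, -0.22567]
-115 [-0.09  -0.033] cmd [0.52992, -0.22114]
-135 [-0.094 -0.054] cmd [0.51578, -0.21153]
```

```bash
python3 -m inch '[{"dx":-0.021,"dy":0.007,"dz":0,"rx":0,"ry":0,"rz":0},{"dx":-0.042,"dy":0.007,"dz":0,"rx":0,"ry":0,"rz":0}]'
python3 -m inch '[{"dx":-0.021,"dy":-0.007,"dz":0,"rx":0,"ry":0,"rz":0},{"dx":-0.037,"dy":-0.021,"dz":0,"rx":0,"ry":0,"rz":0}]'
```

```text
time: 18.2
tool_pos: [0.5874, -0.2063, 0.2276]
tool_rot: [-0.007, 0.922, 0.386, 0.018]
contact_force: [44.1, 47.2, -3.1]
gripper_width: 0.24
grasp_force: 58.8
time: 18.4
tool_pos: [0.5447, -0.2263, 0.2254]
tool_rot: [0.0, 0.923, 0.385, -0.001]
contact_force: [-1.8, -1.2, -0.2]
gripper_width: 0.0
grasp_force: 0.0
```

The stop is reached near φ = −40° (about 65 N), but my next call pulled the fingers off the handle. I'll rise, open, look and regrip.

```bash
python3 -m inch '[{"dx":0,"dy":0,"dz":-0.05,"rx":0,"ry":0,"rz":0},{"dx":0,"dy":0,"dz":-0.1,"rx":0,"ry":0,"rz":0},{"dx":0.01,"dy":0.03,"dz":-0.13,"rx":0,"ry":0,"rz":0},{"dx":0.01,"dy":0.03,"dz":-0.13,"rx":0,"ry":0,"rz":0},{"dx":0.01,"dy":0.03,"dz":-0.13,"rx":0,"ry":0,"rz":0}]' |egrep "pos|force"
python3 -m inch '[{"dx":0,"dy":0,"dz":0,"rx":0,"ry":0,"rz":0},{"dx":0,"dy":0,"dz":0,"rx":0,"ry":0,"rz":0}]' 1|egrep "pos|force"
python3 - <<'E'
from kin import *
import cv2
f=optics.grab_frame("wrist");i=optics.camera_info("wrist")
cv2.imwrite("pics/w8.png",f[:,:,::-1])
for n in ("wheel","crank_handle"):
    for q in nets.outline_of("wrist",n)[:1]: print(n,round(q["confidence"],2),np.round(q["bbox"],1))
np.savez("w8.npz",**{k:np.array(v) for k,v in i.items()})
E
```

```text
tool_pos: [0.5667, -0.2388, 0.3288]
contact_force: [0.8, -0.6, -1.0]
grasp_force: 0.0
tool_pos: [0.5661, -0.2386, 0.3273]
contact_force: [-0.3, -0.0, -0.5]
grasp_force: 0.0
wheel 0.8 [245.7 145.5 161.2 161.8]
crank_handle 0.83 [291.6 110.6  31.3  37.2]
```

View pics/w8.png

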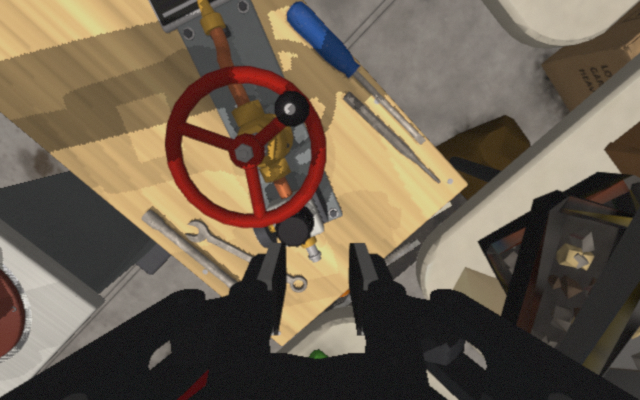

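Wrist view: wheel centre (246,147), crank handle top now at (292,110). I'll convert these to an angle.

```bash
python3 - <<'E'
from kin import *
i={k:v for k,v in np.load("w8.npz").items()}
c=onz("w",(246,146.5),.213,i);h=onz("w",(292,108),.260,i);v=h-c;print(c,h,np.linalg.norm(v[:2]),np.degrees(np.arctan2(v[1],v[0])))
v=h[:2]-[.551,-.176];print(np.degrees(np.arctan2(v[1],v[0])),np.linalg.norm(v))
E
```

```text
[ 0.55551437 -0.17212641  0.213     ] [ 0.60261915 -0.17958326  0.26      ] 0.04769134515086786 -8.995475629541906
-3.9709500441983017 0.05174336954956165
```

```bash
python3 -m inch '[{"dx":0.06,"dy":-0.02,"dz":0,"rx":0,"ry":0,"rz":1.0},{"dx":0.083,"dy":-0.021,"dz":0,"rx":0,"ry":0,"rz":1.0},{"dx":0.083,"dy":-0.021,"dz":0,"rx":0,"ry":0,"rz":1.0},{"dx":0.083,"dy":-0.021,"dz":0,"rx":0,"ry":0,"rz":1.0},{"dx":0.083,"dy":-0.021,"dz":0,"rx":0,"ry":0,"rz":1.0}]' |egrep "pos|force"
python3 -c "
from h import *
go([.601,-.180,.221],[0,0,-1],[.655,.756,0]);print(state()['joint_pos'])"
```

```text
tool_pos: [0.6021, -0.18, 0.3293]
contact_force: [-0.3, 0.3, -0.0]
grasp_force: 0.0
shift [-0.0011 -0.0002  0.1354] turn [-7.0000e-04  1.5000e-03 -1.5924e+00] deg 136.9
shift [-0.0011 -0.0002  0.1354] turn [0.0012 0.0006 0.502 ] deg 43.1
[-0.40807495  0.02200309  1.48312981 -0.00175268  1.63717884  1.12358164]
```

```bash
python3 -m inch '[{"dx":0,"dy":0,"dz":0,"rx":0,"ry":0,"rz":0.5},{"dx":0,"dy":0,"dz":0,"rx":0,"ry":0,"rz":0.5},{"dx":0,"dy":0,"dz":0,"rx":0,"ry":0,"rz":0.5},{"dx":0,"dy":0,"dz":0,"rx":0,"ry":0,"rz":0.5},{"dx":0,"dy":0,"dz":0,"rx":0,"ry":0,"rz":0.5}]' |egrep "pos|force"
python3 -m inch '[{"dx":0,"dy":0,"dz":0,"rx":0,"ry":0,"rz":0.01},{"dx":0,"dy":0,"dz":0,"rx":0,"ry":0,"rz":0.01}]' |egrep "pos|force"
python3 - <<'E'
from kin import *
import cv2
go([.601,-.180,.221],[0,0,-1],[.655,.756,0])
f=optics.grab_frame("wrist");i=optics.camera_info("wrist")
R=np.array(i["R"]);t=np.array(i["t"])
for P in ([.551,-.176,.213],[.601,-.18,.237]):
    c=R@np.array(P)+t;print(P,c[:2]/c[2]*[i["fx"],i["fy"]]+[i["cx"],i["cy"]])
for n in ("wheel","crank_handle"):
    for q in nets.outline_of("wrist",n)[:1]: print(n,round(q["confidence"],2),np.round(q["bbox"],1))
E
```

```text
tool_pos: [0.6019, -0.1803, 0.3294]
contact_force: [0.2, 1.0, 0.1]
grasp_force: 0.0
tool_pos: [0.602, -0.1804, 0.3295]
contact_force: [0.1, -0.6, 0.5]
grasp_force: 0.0
shift [-0.0013  0.0002  0.1356] turn [-2.0000e-04 -1.8000e-03  2.0918e+00] deg 179.8
shift [-0.0013  0.0002  0.1356] turn [ 0.0012 -0.0001 -0.0026] deg 0.2
[0.551, -0.176, 0.213] [354.06791969 244.89398785]
[0.601, -0.18, 0.237] [317.8084738  205.68454059]
wheel 0.83 [352.8 243.2 150.7 138. ]
crank_handle 0.92 [318.  210.3  33.8  42. ]
```

```bash
python3 -m inch '[{"dx":-0.002,"dy":0,"dz":0.05,"rx":0,"ry":0,"rz":0},{"dx":-0.002,"dy":0,"dz":0.1,"rx":0,"ry":0,"rz":0},{"dx":-0.002,"dy":0,"dz":0.135,"rx":0,"ry":0,"rz":0},{"dx":-0.002,"dy":0,"dz":0.135,"rx":0,"ry":0,"rz":0},{"dx":-0.002,"dy":0,"dz":0.135,"rx":0,"ry":0,"rz":0}]' |egrep "pos|force"
python3 -m inch '[{"dx":0,"dy":0,"dz":0,"rx":0,"ry":0,"rz":0},{"dx":0,"dy":0,"dz":0,"rx":0,"ry":0,"rz":0},{"dx":0,"dy":0,"dz":0,"rx":0,"ry":0,"rz":0},{"dx":0,"dy":0,"dz":0,"rx":0,"ry":0,"rz":0},{"dx":0,"dy":0,"dz":0,"rx":0,"ry":0,"rz":0}]' -1
python3 -m inch '[{"dx":0,"dy":0,"dz":0,"rx":0,"ry":0,"rz":0},{"dx":0,"dy":0,"dz":0,"rx":0,"ry":0,"rz":0}]'
python3 -c "
from h import *
print(np.round(tool()[1].as_matrix(),3))"
```

```text
tool_pos: [0.6009, -0.1796, 0.2221]
contact_force: [-0.6, 0.6, 1.2]
grasp_force: 0.0
time: 21.6
tool_pos: [0.6015, -0.1795, 0.2228]
tool_rot: [0.001, 0.936, -0.352, 0.001]
contact_force: [1.2, 0.9, 1.9]
gripper_width: 0.244
grasp_force: 58.5
time: 21.8
tool_pos: [0.6015, -0.1795, 0.2228]
tool_rot: [0.001, 0.936, -0.352, 0.001]
contact_force: [1.1, 1.6, 3.1]
gripper_width: 0.237
grasp_force: 58.6
[[ 0.752 -0.66   0.001]
 [-0.66  -0.752 -0.002]
 [ 0.002  0.001 -1.   ]]
```

```bash
cat > arc.py <<'E'
import numpy as np
A=np.array([[.752,-.66],[-.66,-.752]])
def rows(cmd,phis,C=(.551,-.176),r=.05):
    for f in phis:
        t=np.array(C)+r*np.array([np.cos(np.radians(f)),np.sin(np.radians(f))]); d=np.round(A@(t-np.array(cmd))/.8,3)
        print(f,d,"cmd",np.round(np.array(cmd)+.8*A.T@d,4).tolist())
def phi(p,C=(.551,-.176)):
    v=np.array(p[:2])-C; print("phi",np.degrees(np.arctan2(v[1],v[0])),"r",np.hypot(*v))
E
python3 -c "
from arc import *
rows([.6012,-.1797],[-14,-24,-32,-38,-44,-50])"
```

```text
-14 [0.005 0.009] cmd [0.5995, -0.1878]
-24 [0.009 0.019] cmd [0.5966, -0.1959]
-32 [0.011 0.028] cmd [0.593, -0.2024]
-38 [0.012 0.034] cmd [0.5905, -0.2065]
-44 [0.012 0.041] cmd [0.5868, -0.2107]
-50 [0.012 0.047] cmd [0.5836, -0.2143]
```

```bash
python3 -m inch '[{"dx":0.005,"dy":0.009,"dz":0,"rx":0,"ry":0,"rz":0},{"dx":0.009,"dy":0.019,"dz":0,"rx":0,"ry":0,"rz":0},{"dx":0.011,"dy":0.028,"dz":0,"rx":0,"ry":0,"rz":0},{"dx":0.011,"dy":0.028,"dz":0,"rx":0,"ry":0,"rz":0}]'|egrep "pos|force"; python3 -c "
from arc import *; from h import *
phi(state()['tool_pos'])"
```

```text
tool_pos: [0.5966, -0.1963, 0.2228]
contact_force: [15.2, 20.9, 3.0]
grasp_force: 59.7
phi -23.94150538721136 r 0.04993361007380355
```

The stop is felt at φ ≈ −24° (26 N). I'll pause there, then ease off the push to read the reference angle.

```bash
python3 -m inch '[{"dx":0,"dy":0,"dz":0,"rx":0,"ry":0,"rz":0},{"dx":0,"dy":0,"dz":0,"rx":0,"ry":0,"rz":0},{"dx":0,"dy":0,"dz":0,"rx":0,"ry":0,"rz":0},{"dx":0,"dy":0,"dz":0,"rx":0,"ry":0,"rz":0},{"dx":0,"dy":0,"dz":0,"rx":0,"ry":0,"rz":0}]'|egrep "pos|force"; python3 -c "
from arc import *; from h import *
phi(state()['tool_pos'])"
python3 -m inch '[{"dx":0,"dy":-0.006,"dz":0,"rx":0,"ry":0,"rz":0},{"dx":0,"dy":-0.006,"dz":0,"rx":0,"ry":0,"rz":0},{"dx":0,"dy":-0.006,"dz":0,"rx":0,"ry":0,"rz":0}]'|egrep "pos|force"; python3 -c "
from arc import *; from h import *
phi(state()['tool_pos'])"
```

```text
tool_pos: [0.5967, -0.1961, 0.2228]
contact_force: [14.3, 20.2, 4.8]
grasp_force: 59.7
phi -23.7544244231942 r 0.049967658893188154
tool_pos: [0.5976, -0.195, 0.2225]
contact_force: [7.3, 13.8, 5.2]
grasp_force: 59.7
phi -22.224149982732083 r 0.050358715579705615
```

```bash
python3 -m inch '[{"dx":0,"dy":-0.006,"dz":0,"rx":0,"ry":0,"rz":0},{"dx":0,"dy":-0.006,"dz":0,"rx":0,"ry":0,"rz":0},{"dx":0,"dy":-0.006,"dz":0,"rx":0,"ry":0,"rz":0}]'|egrep "pos|force"; python3 -c "
from arc import *; from h import *
p=state()['tool_pos'];phi(p)
rows([.593-.0095*.0+.0063,-.2024+.0072],[0,25,50,75,100,125,150,175,200,225,250,275,300,325])"
```

```text
tool_pos: [0.5984, -0.1941, 0.2222]
contact_force: [-0.9, 6.5, 5.6]
grasp_force: 59.9
phi -20.837848688384355 r 0.05076261561451402
0 [-0.014 -0.019] cmd [0.6009, -0.1764]
25 [-0.036 -0.035] cmd [0.5961, -0.1551]
50 [-0.063 -0.041] cmd [0.583, -0.1373]
75 [-0.089 -0.034] cmd [0.5637, -0.1278]
100 [-0.11  -0.017] cmd [0.5421, -0.1269]
125 [-0.122  0.007] cmd [0.5222, -0.135]
150 [-0.123  0.034] cmd [0.5074, -0.1507]
175 [-0.112  0.059] cmd [0.5008, -0.1716]
200 [-0.091  0.077] cmd [0.5039, -0.1935]
225 [-0.065  0.084] cmd [0.5158, -0.2114]
250 [-0.039  0.08 ] cmd [0.5336, -0.2227]
275 [-0.016  0.065] cmd [0.5554, -0.2259]
300 [-0.002  0.042] cmd [0.5759, -0.2194]
325 [0.001 0.015] cmd [0.592, -0.2048]
```

```bash
python3 -m inch '[{"dx":-0.014,"dy":-0.019,"dz":0,"rx":0,"ry":0,"rz":0},{"dx":-0.036,"dy":-0.035,"dz":0,"rx":0,"ry":0,"rz":0},{"dx":-0.063,"dy":-0.041,"dz":0,"rx":0,"ry":0,"rz":0},{"dx":-0.089,"dy":-0.034,"dz":0,"rx":0,"ry":0,"rz":0},{"dx":-0.110,"dy":-0.017,"dz":-0.001,"rx":0,"ry":0,"rz":0}]'|egrep "pos|force|width"; python3 -c "
from arc import *; from h import *
phi(state()['tool_pos'])"
```

```text
tool_pos: [0.5426, -0.1254, 0.2234]
contact_force: [3.7, -1.1, -0.3]
gripper_width: 0.241
grasp_force: 59.1
phi 99.36794265370106 r 0.051320647888185564
```

Smooth. Continue through the rest of the first turn.

```bash
python3 -m inch '[{"dx":-0.012,"dy":0.024,"dz":0,"rx":0,"ry":0,"rz":0},{"dx":-0.013,"dy":0.051,"dz":0,"rx":0,"ry":0,"rz":0},{"dx":-0.002,"dy":0.076,"dz":0,"rx":0,"ry":0,"rz":0},{"dx":0.019,"dy":0.094,"dz":0,"rx":0,"ry":0,"rz":0},{"dx":0.045,"dy":0.101,"dz":-0.001,"rx":0,"ry":0,"rz":0}]'|egrep "pos|force|width"; python3 -c "
from arc import *; from h import *
phi(state()['tool_pos'])"
python3 -m inch '[{"dx":0.026,"dy":-0.004,"dz":0,"rx":0,"ry":0,"rz":0},{"dx":0.049,"dy":-0.019,"dz":0,"rx":0,"ry":0,"rz":0},{"dx":0.063,"dy":-0.042,"dz":0,"rx":0,"ry":0,"rz":0},{"dx":0.066,"dy":-0.069,"dz":0,"rx":0,"ry":0,"rz":0},{"dx":0.062,"dy":-0.085,"dz":0,"rx":0,"ry":0,"rz":0}]'|egrep "pos|force|width"; python3 -c "
from arc import *; from h import *
phi(state()['tool_pos'])"
```

```text
tool_pos: [0.5157, -0.2106, 0.2234]
contact_force: [7.5, 12.7, -1.9]
gripper_width: 0.24
grasp_force: 59.5
phi -135.54563361047624 r 0.04946842126446932
tool_pos: [0.5978, -0.1946, 0.224]
contact_force: [-2.1, -2.8, 5.3]
gripper_width: 0.239
grasp_force: 60.3
phi -21.724017365833237 r 0.05036512703733226
```

```bash
python3 -m inch '[{"dx":-0.011,"dy":-0.018,"dz":0,"rx":0,"ry":0,"rz":0},{"dx":-0.033,"dy":-0.034,"dz":0,"rx":0,"ry":0,"rz":0},{"dx":-0.060,"dy":-0.040,"dz":0,"rx":0,"ry":0,"rz":0},{"dx":-0.086,"dy":-0.033,"dz":0,"rx":0,"ry":0,"rz":0},{"dx":-0.107,"dy":-0.016,"dz":-0.001,"rx":0,"ry":0,"rz":0}]'|egrep "pos|force|width"
python3 -m inch '[{"dx":-0.012,"dy":0.024,"dz":0,"rx":0,"ry":0,"rz":0},{"dx":-0.013,"dy":0.051,"dz":0,"rx":0,"ry":0,"rz":0},{"dx":-0.002,"dy":0.076,"dz":0,"rx":0,"ry":0,"rz":0},{"dx":0.019,"dy":0.094,"dz":0,"rx":0,"ry":0,"rz":0},{"dx":0.045,"dy":0.101,"dz":-0.001,"rx":0,"ry":0,"rz":0}]'|egrep "pos|force|width"; python3 -c "
from arc import *; from h import *
phi(state()['tool_pos'])"
python3 -m inch '[{"dx":0.026,"dy":-0.004,"dz":0,"rx":0,"ry":0,"rz":0},{"dx":0.049,"dy":-0.019,"dz":0,"rx":0,"ry":0,"rz":0},{"dx":0.063,"dy":-0.042,"dz":0,"rx":0,"ry":0,"rz":0},{"dx":0.066,"dy":-0.069,"dz":0,"rx":0,"ry":0,"rz":0},{"dx":0.062,"dy":-0.085,"dz":0,"rx":0,"ry":0,"rz":0}]'|egrep "pos|force|width"
python3 -m inch '[{"dx":0,"dy":0,"dz":0,"rx":0,"ry":0,"rz":0},{"dx":0,"dy":0,"dz":0,"rx":0,"ry":0,"rz":0},{"dx":0,"dy":0,"dz":0,"rx":0,"ry":0,"rz":0}]'; python3 -c "
from arc import *; from h import *
phi(state()['tool_pos'])"
```

```text
tool_pos: [0.5426, -0.1254, 0.2249]
contact_force: [4.4, -0.8, -0.6]
gripper_width: 0.236
grasp_force: 59.6
tool_pos: [0.5157, -0.2106, 0.2249]
contact_force: [7.8, 12.4, -1.3]
gripper_width: 0.238
grasp_force: 59.9
phi -135.56519152390692 r 0.049486390206771806
tool_pos: [0.5978, -0.1946, 0.2255]
contact_force: [-1.6, -3.4, 4.4]
gripper_width: 0.239
grasp_force: 60.6
time: 26.6
tool_pos: [0.5981, -0.1934, 0.2256]
tool_rot: [0.001, 0.936, -0.353, 0.001]
contact_force: [3.4, 1.4, 4.9]
gripper_width: 0.238
grasp_force: 60.5
phi -20.27178455136229 r 0.050214635156033215
```

```bash
python3 -c "
from plant import *
optics.grab_frame('top')
print([(q['confidence'],q['bbox']) for q in nets.boxes_of('top','lapper')[:1]])
print(ticket.job_done())"
```

```text
[(0.62, [292.6, 159.7, 28.3, 34.7])]
the job is handed in; nothing more can be done
None
```

I handed the job in: the lapping tool stands upright about 6 mm from the pad's middle, and the valve was shut to its stop, held about 0.5 s, then opened two turns to within about 1° by the arm's own position reading, with the crank handle still gripped. On the way the tool slipped out and slid about 9 cm before I regripped it, and the fingers slipped off the crank at the first shut, flicking the wheel back open, so I shut it again.

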